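# Put the balance weights away in the case with the folding lid stay

## Task

With the hook tool, catch the loop of the weight tray and draw the tray fully out from under the low shelf, then leave the hook lying on the counter. Raise the lid of the grey case until its folding stay locks and holds it open by itself, and stand every weight from the tray upright inside the case. Then fold the knee of the stay, which lifts the lid slightly off its lock, and lower the lid until it is fully shut; leave the glassware alone.

Things in the scene. Friction and masses are not known exactly. Their poses are not given: they have to be found in the camera images.
- riser: Low white bench shelf, fixed: 220 deep (x) x 170 wide (y) x 92 high mm, roof underside at 80 mm, open at its front face (own -x), closed at both sides and the back, no floor (the counter is its floor); 146 mm wide inside. A white mortar stands fixed on its roof. Origin: centre of its underside; own -x points out of the open front.
- tray: Loose shallow aluminium tray, 120 x 120 mm, floor 9 mm above the counter, rim 16 mm high and 3 mm thick; 0.2 to 0.45 kg plus the weights; at first under the shelf. Origin: centre of its underside; own -x points at its front with the loop.
- tray_loop (a point): Centre of the U-shaped wire loop that lies level at the tray's front, 22 mm above the counter, 80 mm from the tray's middle; wire 6 mm thick; the opening is 32 mm wide (tray y) and about 28 mm long (tray x). At first it lies some 50 mm inside the shelf's front edge.
- hook_grip (a point): Centre of the black handle of the hook tool (loose, 0.15 kg, balances within 5 mm of this point). The handle is a block 90 long (x) x 18 wide (y) x 42 mm high that stands on the counter; this point is 21 mm above its underside. Own +x points along the steel rod (7 mm thick) to the hook; own z is up as it stands.
- hook_tip (a point): Lowest end of the hook's down-turned tip: 150 mm ahead (own +x) of the handle's centre and 18 mm lower, so 3 mm above the counter as the tool stands. The tip is 7 mm thick and hangs 31 mm below the rod's axis (rod axis 13 mm above the handle's centre).
- weight_a_mid (a point): Half-way up a large brass weight, 25 mm thick, 34 mm high, knob on top, about 0.1 kg, loose, standing in the tray; own z up. May be absent.
- weight_b_mid (a point): As weight_a_mid: another large weight, 25 mm thick, 34 mm high. May be absent.
- weight_c_mid (a point): Half-way up a small brass weight, 20 mm thick, 27 mm high, knob on top, about 0.05 kg, loose, standing in the tray; own z up. May be absent.
- weight_d_mid (a point): As weight_c_mid: another small weight, 20 mm thick, 27 mm high. May be absent.
- case: Grey storage case, fixed, 180 deep (x) x 220 wide (y) x 70 mm high, walls and floor 8 mm thick, so 164 x 204 mm inside. Origin: centre of its underside; own -x is its front, from which it opens. The lid's hinge runs along own y at own x +88, z +72 mm; shut, the lid's top is at 82 mm. The raised lid stands up to 285 mm high over the rear edge, leaning slightly forward.
- case_lid (a joint): Lid angle in rad: 0 shut, grows as the front edge rises. The lid is 10 mm thick, about 0.4 kg, damped, and sinks slowly shut unless the stay is locked. On the locked stay it stands at about 1.44; it cannot be raised past about 1.54, where the stay is stretched straight. Lifting takes about 5 to 15 N at the bar.
- lid_bar (a point): Middle of the round steel handle bar along the lid's front edge: 10 mm thick, 120 mm long along the case's y, 34 mm clear of the lid's edge; 216 mm from the hinge (5 mm above the hinge line when shut).
- stay (a joint): Swing (rad) of the lower bar of the two-bar folding stay outside the case's own -y side: 0 folded (lid shut), 2.24 stay straight (lid 1.54), 2.45 past centre at its stop = locked. Bar 80 mm, pivot at own x -2, z 42 mm; shut it points to own -x, 0.06 rad downward; it swings up over +z. Let down a little from straight, the knee drops past centre by its weight and a weak spring.
- stay_tab (a point): On the black round thumb tab at the stay's knee, 12 mm thick, standing out 52 mm level to the case's own -y; this point is 18 mm short of its end. It swings with the lower bar about the pivot (see stay). To release the lock, move the tab forward and up along that arc (under 10 N): the lid rises slightly, then sinks as the tab goes on forward and down to its shut place.
- flask: Conical glass flask, 62 mm wide, 103 mm high, bystander. Origin: centre of its underside.
- beaker: Glass beaker, 54 mm wide, 68 mm high, bystander. Origin: centre of its underside.
- petri: Flat glass dish, 96 mm wide, 16 mm high, bystander. Origin: centre of its underside.

How it is judged:
On the way, in this order (a step that is already met when the one before it is completed fails the run):
1. the hook's tip stands inside the tray's loop and pulls on it (horizontal distance between hook_tip and tray_loop below 0.019 m and height (world z) of hook_tip below 0.022 m and contact force between hook and tray above 0.3 N), for 0.1 s.
2. the tray is drawn out from under the shelf (its middle 165 mm or more in front of the shelf's middle) (x of tray in the frame of riser below -0.165 m), for 0.1 s.
3. every weight stands in the case while the lid stands open by itself on the locked stay (x of weight_a_mid in the frame of case between -0.082 and 0.082 m and y of weight_a_mid in the frame of case between -0.102 and 0.102 m and z of each of weight_a_mid, weight_b_mid, weight_c_mid, weight_d_mid in the frame of case below 0.035 m and angle between each of weight_a_mid, weight_b_mid, weight_c_mid, weight_d_mid's own z axis and vertical below 0.3 rad and x of weight_b_mid in the frame of case between -0.082 and 0.082 m and y of weight_b_mid in the frame of case between -0.102 and 0.102 m and x of weight_c_mid in the frame of case between -0.082 and 0.082 m and y of weight_c_mid in the frame of case between -0.102 and 0.102 m and x of weight_d_mid in the frame of case between -0.082 and 0.082 m and y of weight_d_mid in the frame of case between -0.102 and 0.102 m and value of joint case_lid between 1.38 and 1.51 rad and value of joint stay above 2.36 rad and contact force between the fingers and case below 0.3 N), for 0.2 s.
4. the lid is lifted slightly off its locked position (value of joint case_lid above 1.51 rad).
At the end, for the whole second after the job is handed in: Every weight present stands upright (within 0.3 rad) in the case, the lid is fully shut (under 0.04 rad), the stay folded (under 0.2 rad), the tray lies level, its middle at least 165 mm in front of the shelf's middle, and the hook lies on the counter (x of weight_a_mid in the frame of case between -0.082 and 0.082 m and y of weight_a_mid in the frame of case between -0.102 and 0.102 m and z of each of weight_a_mid, weight_b_mid, weight_c_mid, weight_d_mid in the frame of case below 0.035 m and angle between each of weight_a_mid, weight_b_mid, weight_c_mid, weight_d_mid's own z axis and vertical below 0.3 rad and x of weight_b_mid in the frame of case between -0.082 and 0.082 m and y of weight_b_mid in the frame of case between -0.102 and 0.102 m and x of weight_c_mid in the frame of case between -0.082 and 0.082 m and y of weight_c_mid in the frame of case between -0.102 and 0.102 m and x of weight_d_mid in the frame of case between -0.082 and 0.082 m and y of weight_d_mid in the frame of case between -0.102 and 0.102 m and x of tray in the frame of riser below -0.165 m and value of joint case_lid below 0.04 rad and value of joint stay below 0.2 rad and height (world z) of hook_grip below 0.035 m and angle between tray_loop's own z axis and vertical below 0.1 rad and linear speed of tray below 0.02 m/s and height (world z) of tray below 0.006 m); the robot touches nothing.
It fails at once if a piece of glassware is shifted by more than 30 mm (distance of any of flask, beaker, petri from where it was at the start of the episode above 0.03 m).
It fails at once if the tray is handled with the fingers instead of the hook while under the shelf (contact force between the fingers and tray above 1 N and x of tray in the frame of riser above -0.14 m).
Of weight_a, weight_b, weight_c, weight_d only 2 to 4 are there at a start; the rules pass over those that are not, and their reading is None.
At some moment in a run one of weight_a, weight_b, weight_c, weight_d may be knocked a few centimetres aside while the robot is not near it.
Once in a run the grip may slacken for a moment while it holds something.
It also fails if it takes over 210 s, if anything falls off the work surface, if the arm or the gripper's body presses on something with over 40 N, if the wrist force passes 120 N, or if a joint passes its speed limit or range.

## Robot

A 6-joint arm with a two-finger parallel gripper is mounted at the origin on a cart in front of the work surface, level with it; the furniture and walls round the work are solid. World frame = base frame: x ahead of the robot, y to its left, z up, the work surface at z = 0. Lengths are in m, angles in rad, forces in N, time in s.
With the tool pointing down it reaches from about 0.3 to 0.85 m from the base axis. Payload 5.4 kg.
Tool frame: the origin (TCP) lies at the centre of the arm's flange, where the gripper is bolted on; the fingertips stand 173 mm ahead of it and the grasp point (between the pads) lies 155 mm ahead of it; z points along the fingers, y is the direction in which the jaws open and shut (so a half turn about z gives the same grasp; the last joint's range is limited). The gripper opens to 85 mm and grips with 20 to 120 N. Pads are 22 mm wide; open, the fingers measure 114 mm over their backs; the gripper's body (76 mm by 85 mm) begins 54 mm behind the grasp point. The pads swing forward as they close: fully open they stand 13 mm farther back than shut.
Start: joints at [-1.513, 0.158, 1.597, -0, 1.386, -0.21], TCP at [0.152, -0.554, 0.405] pointing down, gripper open.
Joint ranges: [-2.91, 2.91], [-0.94, 2.29], [0.18, 2.7], [-1.29, 4.43], [0.17, 2.64], [-3, 3]. Speed limits (rad/s): [2.57, 2.57, 3.14, 3.14, 3.14, 3.14].

## Interface

Orientations are given as a unit quaternion [w, x, y, z].
In Python, from bench import robot, vision gives the robot as it stands. The module is installed in compiled form; this text tells all that it offers.
- The arm moves only by the tool move_arm, never from a script. Its argument "increments" is a list of rows, each a list of 4 numbers: the shift along the tool's x, y, z in m, then the turn about the tool's z in units of 6 degrees (1.0 is 6 degrees). A call has 1 to 20 rows; each row is the pose to reach, as a shift and turn from the pose commanded when the call began, along the tool's axes at that moment; what a row does not reach only later rows make up. A row lasts 1/12 s, in which the tool goes at most 41.7 mm and 7.16 degrees, less where a joint would pass 70% of its speed; a pose out of reach is approached as far as the arm can. A call with a gripper value outside its range is refused whole. "grip" is the finger opening in m, from 0 to 0.0854, set as the call begins (left out, the last holds). The fingers move at their own pace and stop on an object; "squeeze" is the grip in N (left out, the last holds). Time passes only in rows, so rows that repeat a pose let the fingers close. It gives the time, the measured TCP pose, the force and the opening at its end, in the units of the state.
- robot.observe(): the state, without advancing time (a new reading comes with each control period).
- vision.get_image(name): name is "scene" or "top"; returns the picture (400x640x3 uint8, red, green, blue); there is no depth.
- vision.get_calibration(name): a dict with "K" (3x3 intrinsics, pixels), "world_from_camera" (4x4, takes a point from camera to world coordinates). Camera axes: x right, y down, z forward; pixel columns grow to the right and rows downward; lengths in m; the calibration is good to about 2 mm. A picture is of the moment at which its call begins. get_calibration takes no time and is no camera call.
- robot.finish_job(): hands the job in, once; it reports no verdict.
The state is a dict: "time": time; "q": joint angles; "qvel": joint speeds; "tau": joint torques, N m; "eef_pos": TCP position; "tool_rot": TCP orientation; "wrist_force": force on the tool from outside, world axes, zero at the start; "wrist_torque": the same for the moment, N m; "grip_width": finger opening in m.
Only numpy, scipy, OpenCV 4.12 (cv2) and the standard library are available. Lean on these libraries where they do the work, as an engineer would, in place of code of your own. Each camera call takes 0.05 s, during which the arm holds its last target.

## Working session

There is one attempt and no reset: what is moved stays moved. The work goes in short steps, Python scripts to look and compute and a tool call to move; the robot and the scene stay as the last step left them, time stands still between calls to the robot, and variables do not carry over. Pictures are saved under pics/ and viewed, and the job is handed in when it is done.

Besides the shell and the picture viewer there is one more tool, called after "Request:" as name(argument=value, ...), one argument or row to a line, values as JSON. move_arm: Moves the arm, as the interface text tells. Its arguments: {"type":"object","properties":{"increments":{"type":"array","items":{"type":"array","items":{"type":"number"}}},"grip":{"type":"number"},"squeeze":{"type":"number"}},"required":["increments"]}

```bash
mkdir -p pics; ls; python3 - <<'E'
from bench import robot, vision
import cv2
o=robot.observe()
for k,v in o.items(): print(k,v)
for n in ("scene","top"):
    im=vision.get_image(n); cv2.imwrite(f"pics/{n}0.png",im[:,:,::-1])
    c=vision.get_calibration(n); print(n,c["K"],c["world_from_camera"])
E
```

```text
pics
time 0.0
q [-1.51309649e+00  1.59066034e-01  1.59826330e+00  3.41182815e-05
  1.38621018e+00 -2.10131150e-01]
qvel [ 5.12185326e-04  7.64072490e-04  3.72953611e-04 -5.17897091e-04
 -3.32451808e-05  4.15651334e-04]
tau [-7.17691946e-04 -3.96002305e+01 -3.31429839e+01 -3.55731790e-04
  8.37075786e-03  7.64916109e-06]
eef_pos [ 0.15211807 -0.55421695  0.40369148]
tool_rot [-9.69329572e-04  9.91046663e-01  1.33512412e-01  9.08365741e-05]
wrist_force [ 0.2974683   0.55158694 -0.46985682]
wrist_torque [ 0.02438326 -0.03339874  0.0102382 ]
grip_width 0.08533414498542409
scene [[381.59865435   0.         310.9740261 ]
 [  0.         381.59865435 201.78279202]
 [  0.           0.           1.        ]] [[-0.73007115 -0.35046361  0.58666122 -0.20740808]
 [-0.68333737  0.36586025 -0.63181984  0.94130375]
 [ 0.00679384 -0.86216097 -0.5065889   0.73906672]
 [ 0.          0.          0.          1.        ]]
top [[407.69722628   0.         320.37644545]
 [  0.         407.69722628 201.77964516]
 [  0.           0.           1.        ]] [[-0.02703211 -0.98591423  0.16505268  0.30920171]
 [-0.9995046   0.02399525 -0.02036598  0.10869946]
 [ 0.01611863 -0.16552145 -0.98607446  1.6213607 ]
 [ 0.          0.          0.          1.        ]]
```

View pics/scene0.png

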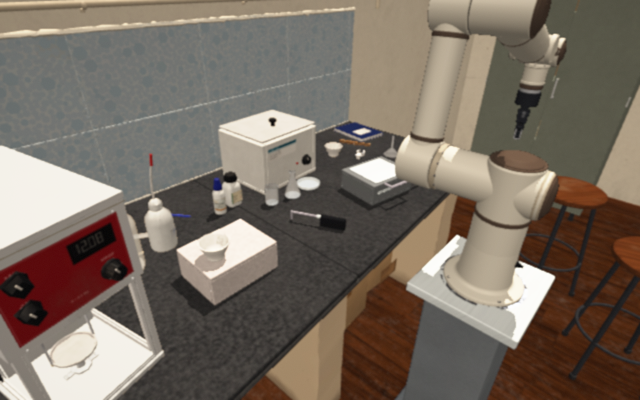

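View pics/top0.png

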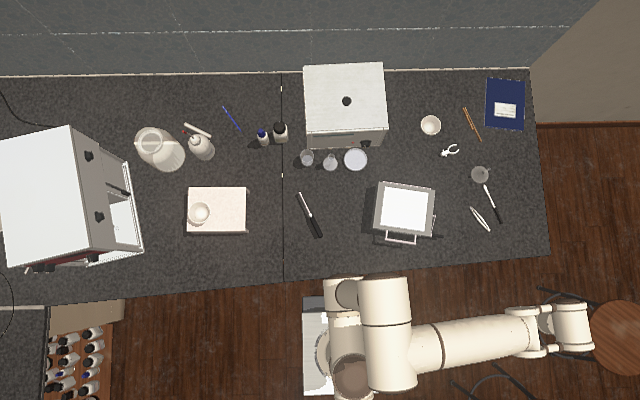

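```bash
cat > h.py <<'E'
import numpy as np, cv2, itertools
from bench import robot, vision
C={n:vision.get_calibration(n) for n in ("scene","top")}
def ray(n,u,v):
    K=np.array(C[n]["K"]);T=np.array(C[n]["world_from_camera"])
    d=T[:3,:3]@np.linalg.inv(K)@np.array([u,v,1.]); return T[:3,3],d
def atz(n,u,v,z):
    o,d=ray(n,u,v); return o+d*(z-o[2])/d[2]
def proj(n,p):
    K=np.array(C[n]["K"]);T=np.linalg.inv(np.array(C[n]["world_from_camera"]))
    q=K@(T[:3,:3]@np.asarray(p,float)+T[:3,3]); return q[:2]/q[2]
def tri(p1,p2):
    A=[];b=[]
    M=np.zeros((3,3));r=np.zeros(3)
    for n,(u,v) in (("scene",p1),("top",p2)):
        o,d=ray(n,u,v);d/=np.linalg.norm(d);P=np.eye(3)-np.outer(d,d);M+=P;r+=P@o
    return np.linalg.solve(M,r)
def crop(n,u0,v0,u1,v1,s,name,im=None):
    if im is None: im=vision.get_image(n)
    c=cv2.resize(im[v0:v1,u0:u1],None,fx=s,fy=s,interpolation=cv2.INTER_CUBIC)[:,:,::-1].copy()
    for u in range((u0+9)//10*10,u1,10):
        x=int((u-u0)*s);big=u%50==0
        cv2.line(c,(x,0),(x,10 if big else 5),(0,0,255),1)
        if u%20==0: cv2.putText(c,str(u),(x,20),0,.35,(0,0,255),1)
    for v in range((v0+9)//10*10,v1,10):
        y=int((v-v0)*s)
        cv2.line(c,(0,y),(5,y),(0,0,255),1)
        if v%20==0: cv2.putText(c,str(v),(6,y+4),0,.35,(0,0,255),1)
    cv2.imwrite(f"pics/{name}.png",c)
E
python3 - <<'E'
from h import *
t=cv2.imread("pics/top0.png")[:,:,::-1]; s=cv2.imread("pics/scene0.png")[:,:,::-1]
crop("top",170,140,330,250,5,"t1",t)
crop("top",290,140,450,250,5,"t2",t)
crop("scene",170,170,350,300,4.4,"s1",s)
crop("scene",250,130,430,230,4.4,"s2",s)
E
```

```text
(no output)
```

View pics/t1.png

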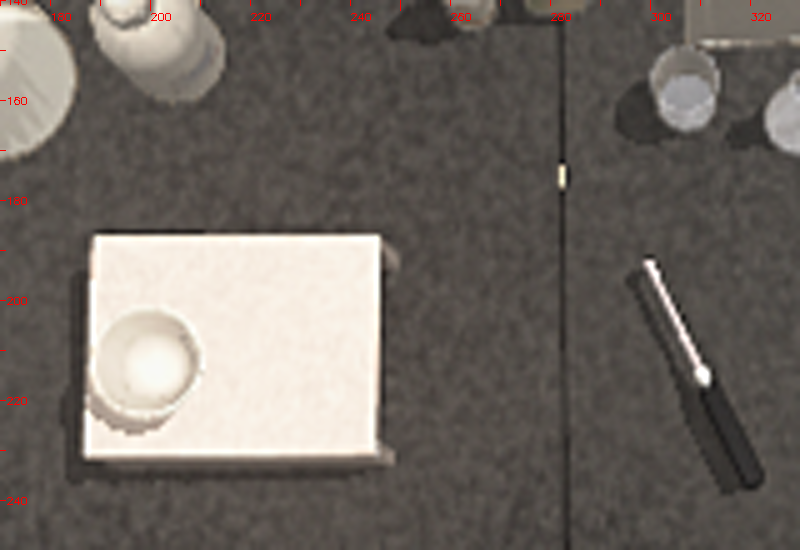

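View pics/t2.png

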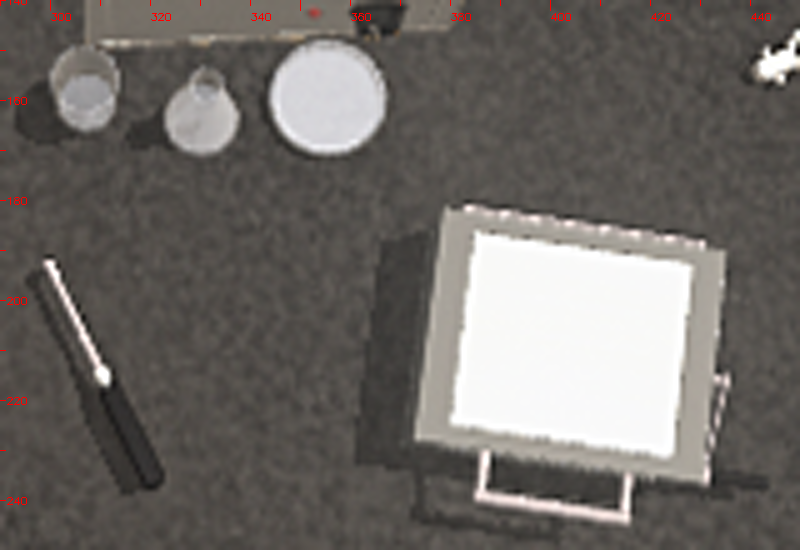

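View pics/s1.png

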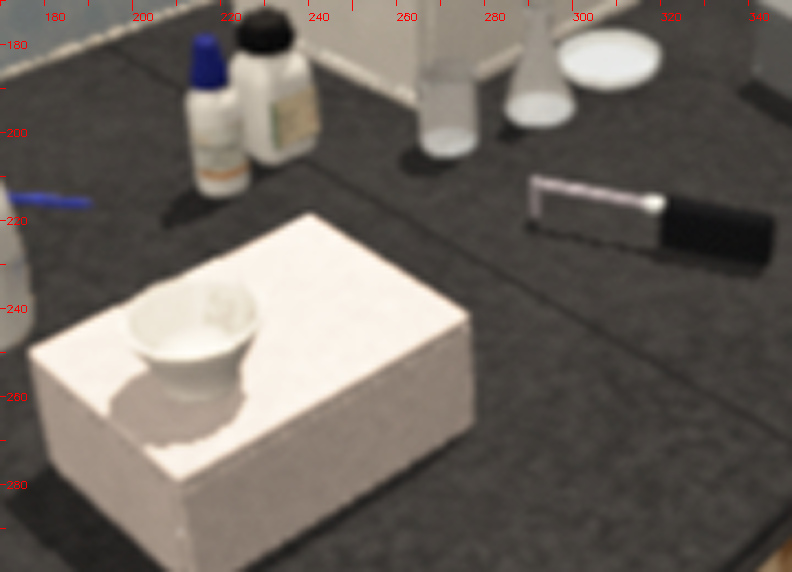

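View pics/s2.png

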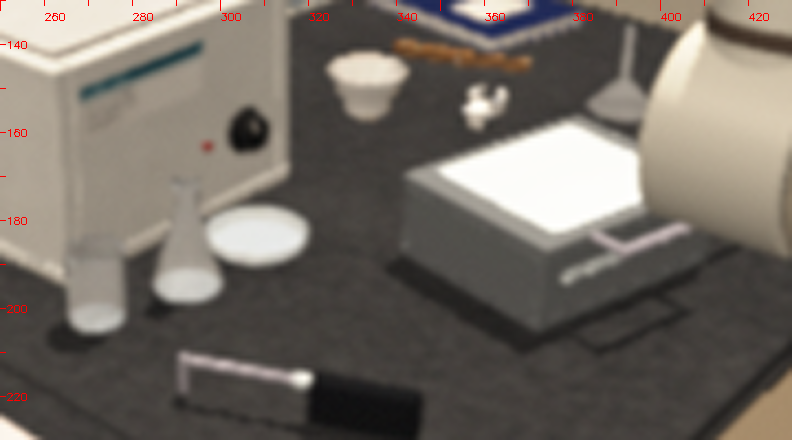

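```bash
python3 - <<'E'
from h import *
np.set_printoptions(precision=4,suppress=True)
print("riser roof")
R=[(186.7,187),(246,187),(246,231.5),(186.5,231.2)]
P=[atz("top",*p,.092) for p in R]
for p in P: print(p, proj("scene",p))
for a,b in ((0,1),(1,2),(2,3),(3,0)): print(np.linalg.norm(P[a]-P[b]), np.degrees(np.arctan2(*(P[b]-P[a])[[1,0]])))
print(np.mean(P,0))
print("case lid")
R=[(379,181.2),(435,190),(431.5,236.3),(373,228)]
P=[atz("top",*p,.082) for p in R]
for p in P: print(p, proj("scene",p))
for a,b in ((0,1),(1,2),(2,3),(3,0)): print(np.linalg.norm(P[a]-P[b]), np.degrees(np.arctan2(*(P[b]-P[a])[[1,0]])))
print(np.mean(P,0))
print("bar",[atz("top",*p,.077) for p in ((385,239),(415.5,244))])
print("tab",[atz("top",*p,.04) for p in ((434,216),(430.5,231))])
print("hook tip top",atz("top",298,192.3,.0375)," collar",atz("top",309,215.5,.034),"handle end",atz("top",320.5,236.5,.042))
print("scene tip", atz("scene",290,219,.003), atz("scene",290,211,.034))
print("flask",atz("scene",292,195,0.),"beaker",atz("scene",269,202,0),"petri",atz("top",353.5,160,.016))
E
```

```text
riser roof
[0.6346 0.5844 0.092 ] [174.2501 249.9521]
[0.6293 0.3593 0.092 ] [240.9957 218.4242]
[0.4591 0.3588 0.092 ] [278.3365 240.8213]
[0.4659 0.5806 0.092 ] [210.8469 278.0239]
0.22510756195232226 -91.3595605764767
0.1701771071167561 -179.82417911639735
0.22187127384339278 88.24726642536135
0.16877390011472568 1.289781421561353
[0.5472 0.4708 0.092 ]
case lid
[ 0.6421 -0.1522  0.082 ] [341.6985 168.8704]
[ 0.6022 -0.3674  0.082 ] [380.7003 156.0193]
[ 0.4239 -0.3408  0.082 ] [414.5476 170.5548]
[ 0.4611 -0.1201  0.082 ] [374.6148 186.4388]
0.21884536938035914 -100.49236278645833
0.18027675035440408 171.5368197711348
0.22383876095730268 80.43648881999016
0.18379779056286083 -10.049899520425264
[ 0.5323 -0.2451  0.082 ]
bar [array([ 0.4186, -0.1644,  0.077 ]), array([ 0.3967, -0.2793,  0.077 ])]
tab [array([ 0.5064, -0.3687,  0.04  ]), array([ 0.4478, -0.3507,  0.04  ])]
hook tip top [0.6144 0.1634 0.0375]  collar [0.5214 0.122  0.034 ] handle end [0.4372 0.0793 0.042 ]
scene tip [0.6165 0.1622 0.003 ] [0.6186 0.1592 0.034 ]
flask [0.7385 0.0327 0.    ] beaker [0.763  0.1315 0.    ] petri [ 0.7469 -0.0639  0.016 ]
```

```bash
cat >> h.py <<'E'
from scipy.optimize import least_squares
def fitbox(obs,x0):
    # obs list (cam,u,v,lx,ly,lz)
    def pt(x,l):
        c,s=np.cos(x[2]),np.sin(x[2]); return [x[0]+c*l[0]-s*l[1],x[1]+s*l[0]+c*l[1],l[2]]
    f=lambda x: np.concatenate([proj(o[0],pt(x,o[3:]))-np.array(o[1:3]) for o in obs])
    r=least_squares(f,x0); return r.x, r.fun.reshape(-1,2)
E
python3 - <<'E'
from h import *
np.set_printoptions(precision=4,suppress=True)
z=.092
o=[("top",186.7+2,187,.11,-.085,z),("top",246,187,-.11,-.085,z),("top",246,231.5,-.11,.085,z),("top",186.7,231.3,.11,.085,z),
("scene",176.8,249.5,.11,-.085,z),("scene",240.5,218.4,-.11,-.085,z),("scene",276.4,241.8,-.11,.085,z),("scene",210.5,279.1,.11,.085,z)]
x,r=fitbox(o,[.547,.471,1.55]);print("riser",x,np.degrees(x[2]));print(r)
z=.082
o=[("top",379,181.2,.09,.11,z),("top",435,190,.09,-.11,z),("top",431.5,236.3,-.09,-.11,z),("top",373,228,-.09,.11,z),
("scene",342,169.5,.09,.11,z),("scene",380.7,156.5,.09,-.11,z),("scene",374.8,186.5,-.09,.11,z)]
x,r=fitbox(o,[.532,-.245,-.17]);print("case",x,np.degrees(x[2]));print(r)
c,s=np.cos(x[2]),np.sin(x[2])
print("bar px",proj("top",[x[0]-.128*c-s*0,x[1]-.128*s,.077]))
for y in(-.06,.06):print(proj("top",[x[0]-.128*c-s*y,x[1]-.128*s+c*y,.077]))
E
```

```text
riser [0.5471 0.4704 1.5518] 88.91257385003549
[[-0.5252  0.0767]
 [ 0.1342 -0.1919]
 [-0.8667 -0.2289]
 [-0.5979  0.3553]
 [-0.6208 -0.3866]
 [ 0.4792 -0.1289]
 [ 0.8712 -0.6242]
 [ 0.2441 -0.4785]]
case [ 0.532  -0.2448 -0.1674] -9.58853417171199
[[-0.1902  0.7605]
 [ 0.2143 -0.0604]
 [-0.7016 -0.2581]
 [ 0.3088 -0.14  ]
 [ 0.1405 -0.3349]
 [ 0.0704 -0.5524]
 [-0.1094 -0.2177]]
bar px [400.6886 241.9787]
[416.3857 244.2157]
[385.0004 239.7431]
```

```bash
cat >> h.py <<'E'
from scipy.spatial.transform import Rotation as Ro
np.set_printoptions(precision=4,suppress=True)
def st():
    o=robot.observe(); w,x,y,z=o["tool_rot"]; R=Ro.from_quat([x,y,z,w]).as_matrix()
    yaw=np.degrees(np.arctan2(R[1,0],R[0,0])); return o,R,yaw
def show():
    o,R,yaw=st(); p=np.array(o["eef_pos"])
    print("t%.2f grasp %s yaw %.2f F %s T %s w %.4f"%(o["time"],p+R[:,2]*.155,yaw,np.array(o["wrist_force"]),np.array(o["wrist_torque"]),o["grip_width"]))
def to(x,y,z,yaw=None):
    "grasp point target world; prints increments"
    o,R,cy=st(); p=np.array(o["eef_pos"])+R[:,2]*.155
    d=R.T@(np.array([x,y,z])-p); t=0 if yaw is None else -((yaw-cy+180)%360-180)/6
    print("inc [%.4f, %.4f, %.4f, %.3f]"%(*d,t))
E
python3 -c "
from h import *
show();to(.4796,.0996,.16,25)"
```

```text
t0.10 grasp [ 0.1521 -0.554   0.2488] yaw 15.34 F [ 0.049  -1.0493 -0.4489] T [-0.0355 -0.0115 -0.013 ] w 0.0855
inc [0.4887, -0.5435, 0.0899, -1.610]
```

Request:
move_arm(
  increments=[
    [0.03, -0.03, 0, 0],
    [0.08, -0.08, 0, 0],
    [0.4887, -0.5435, 0.0899, -1.61],
    [0.4887, -0.5435, 0.0899, -1.61],
    [0.4887, -0.5435, 0.0899, -1.61],
    [0.4887, -0.5435, 0.0899, -1.61],
    [0.4887, -0.5435, 0.0899, -1.61],
    [0.4887, -0.5435, 0.0899, -1.61],
    [0.4887, -0.5435, 0.0899, -1.61],
    [0.4887, -0.5435, 0.0899, -1.61],
    [0.4887, -0.5435, 0.0899, -1.61],
    [0.4887, -0.5435, 0.0899, -1.61],
    [0.4887, -0.5435, 0.0899, -1.61],
    [0.4887, -0.5435, 0.0899, -1.61],
    [0.4887, -0.5435, 0.0899, -1.61],
    [0.4887, -0.5435, 0.0899, -1.61],
    [0.4887, -0.5435, 0.0899, -1.61],
    [0.4887, -0.5435, 0.0899, -1.61],
    [0.4887, -0.5435, 0.0899, -1.61],
    [0.4887, -0.5435, 0.0899, -1.61],
  ],
  grip=0.06,
)

```text
time: 1.77
eef_pos: [0.4795, 0.1001, 0.314]
tool_rot: [-0.0, 0.976, 0.218, -0.001]
wrist_force: [-0.2, 0.6, -0.3]
grip_width: 0.0601
```

```bash
python3 -c "
from h import *
show();to(.4796,.0996,.028,25)
crop('top',280,170,360,250,7,'t3')"
```

```text
t1.77 grasp [0.4792 0.1001 0.159 ] yaw 25.18 F [-0.2424  0.6296 -0.3037] T [-0.0579  0.0037 -0.038 ] w 0.0601
inc [0.0004, 0.0007, 0.1310, 0.030]
```

View pics/t3.png

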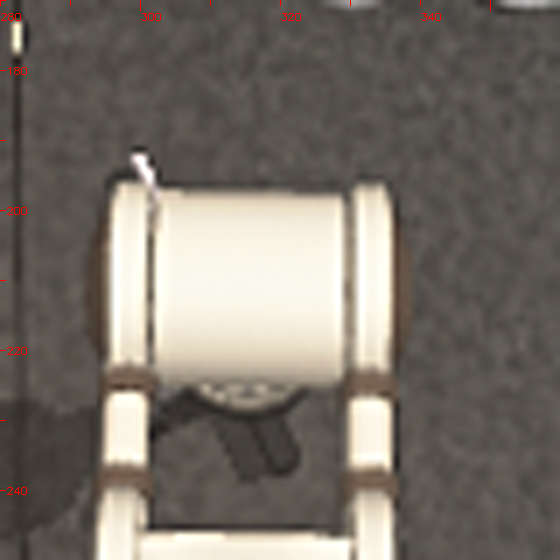

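The arm now hides most of the hook. Its tip shows at (298,193) and the handle end at (320,236), so nothing has moved. I'll descend and grip.

Request:
move_arm(
  increments=[
    [0, 0, 0.03, 0],
    [0, 0, 0.065, 0],
    [0, 0, 0.095, 0],
    [0, 0, 0.115, 0],
    [0, 0, 0.125, 0],
    [0, 0, 0.13, 0],
    [0, 0, 0.13, 0],
  ],
)

```text
time: 2.4
eef_pos: [0.4795, 0.0982, 0.1847]
tool_rot: [-0.0, 0.976, 0.216, -0.0]
wrist_force: [-0.2, -0.7, 0.7]
grip_width: 0.0602
```

Request:
move_arm(
  increments=[
    [0, 0, 0, 0],
    [0, 0, 0, 0],
    [0, 0, 0, 0],
    [0, 0, 0, 0],
    [0, 0, 0, 0],
    [0, 0, 0, 0],
    [0, 0, 0, 0],
  ],
  grip=0.0,
  squeeze=80,
)

```text
time: 2.98
eef_pos: [0.4805, 0.0989, 0.1863]
tool_rot: [0.0, 0.976, 0.217, 0.001]
wrist_force: [-0.3, -1.5, 6.4]
grip_width: 0.0168
```

```bash
python3 -c "
from h import *
show()"
```

```text
t2.98 grasp [0.481  0.0989 0.0313] yaw 25.02 F [-0.314  -1.5373  6.397 ] T [-0.0843  0.1773  0.0213] w 0.0168
```

```bash
python3 -c "
from h import *
to(.5415,.17,.069,88.9)"
```

```text
inc [0.0850, -0.0388, -0.0375, -10.647]
```

Request:
move_arm(
  increments=[
    [0, 0, -0.01, 0],
    [0, 0, -0.025, 0],
    [0, 0, -0.0375, 0],
    [0.01, 0, -0.0375, -1],
    [0.02, -0.01, -0.0375, -2],
    [0.03, -0.02, -0.0375, -3.1],
    [0.04, -0.03, -0.0375, -4.2],
    [0.05, -0.0388, -0.0375, -5.3],
    [0.06, -0.0388, -0.0375, -6.4],
    [0.07, -0.0388, -0.0375, -7.5],
    [0.08, -0.0388, -0.0375, -8.5],
    [0.085, -0.0388, -0.0375, -9.5],
    [0.085, -0.0388, -0.0375, -10.3],
    [0.085, -0.0388, -0.0375, -10.65],
    [0.085, -0.0388, -0.0375, -10.65],
    [0.085, -0.0388, -0.0375, -10.65],
    [0.085, -0.0388, -0.0375, -10.65],
  ],
)

```text
time: 4.4
eef_pos: [0.5401, 0.1701, 0.2225]
tool_rot: [-0.0, 0.714, 0.7, -0.0]
wrist_force: [0.5, -0.1, -1.5]
grip_width: 0.0167
```

```bash
python3 -c "
from h import *
show()
t=vision.get_image('top');s=vision.get_image('scene')
crop('top',230,170,330,250,7,'t4',t)
crop('scene',220,170,350,270,6,'s4',s)"
```

```text
t4.40 grasp [0.5401 0.1701 0.0675] yaw 88.84 F [ 0.5028 -0.0814 -1.4788] T [-0.0281  0.028  -0.0031] w 0.0167
```

View pics/t4.png

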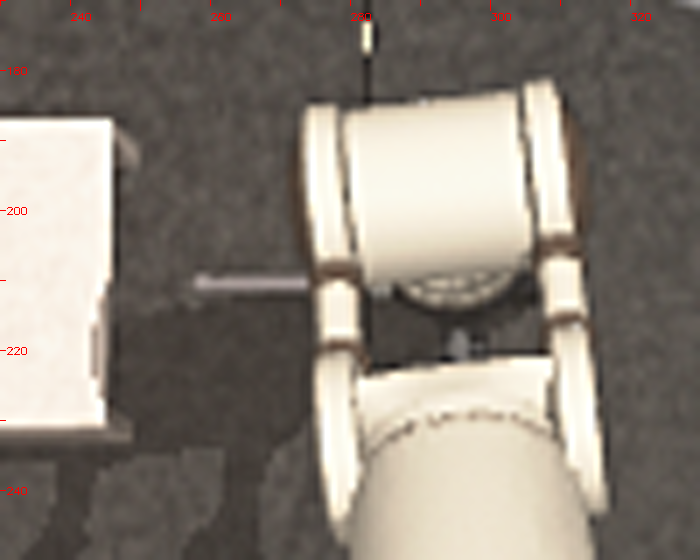

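View pics/s4.png

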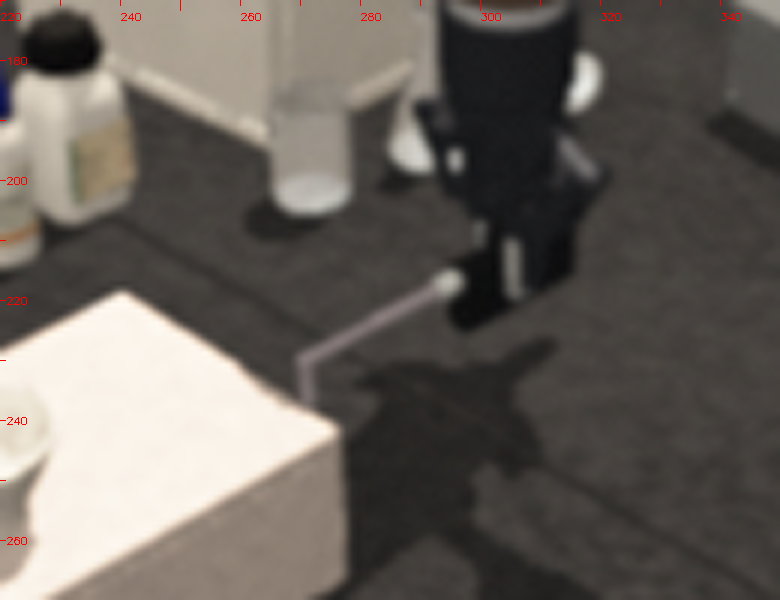

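```bash
python3 -c "
from h import *
print(tri((269.3,229.7),(258.2,210.2)), atz('top',258.2,210.2,.0735), proj('scene',[.538,.32,.073]),proj('scene',[.538,.32,.039]),proj('top',[.538,.3235,.0735]))
print(atz('top',275,210.5,.0735))"
```

```text
[0.5435 0.3174 0.0691] [0.5414 0.3155 0.0735] [270.3824 229.8019] [270.8983 238.8381] [256.118  211.1331]
[0.5387 0.2514 0.0735]
```

Request:
move_arm(
  increments=[
    [0.005, 0.001, 0.005, 0],
    [0.015, 0.002, 0.005, 0],
    [0.025, 0.002, 0.005, 0],
    [0.035, 0.002, 0.005, 0],
    [0.045, 0.002, 0.005, 0],
    [0.055, 0.002, 0.005, 0],
    [0.065, 0.002, 0.005, 0],
    [0.075, 0.002, 0.005, 0],
    [0.083, 0.002, 0.005, 0],
    [0.09, 0.002, 0.005, 0],
    [0.095, 0.002, 0.005, 0],
    [0.097, 0.002, 0.005, 0],
    [0.097, 0.002, 0.005, 0],
    [0.097, 0.002, 0.005, 0],
  ],
)

```text
time: 5.67
eef_pos: [0.5441, 0.2668, 0.2172]
tool_rot: [0.0, 0.714, 0.7, -0.0]
wrist_force: [-1.0, -0.0, -1.3]
grip_width: 0.0169
```

```bash
python3 -c "
from h import *
show()"
```

```text
t5.67 grasp [0.5441 0.2668 0.0622] yaw 88.90 F [-0.9874 -0.0217 -1.2817] T [-0.0125  0.0228  0.0256] w 0.0169
```

Request:
move_arm(
  increments=[
    [0, 0, 0.004, 0],
    [0, 0, 0.008, 0],
    [0, 0, 0.012, 0],
    [0, 0, 0.014, 0],
    [0, 0, 0.014, 0],
    [0, 0, 0.014, 0],
  ],
)

```text
time: 6.17
eef_pos: [0.544, 0.2669, 0.203]
tool_rot: [-0.0, 0.714, 0.7, -0.0]
wrist_force: [0.1, 0.2, -1.3]
grip_width: 0.0167
```

```bash
python3 -c "
from h import *
show()"
```

```text
t6.17 grasp [0.5439 0.2669 0.048 ] yaw 88.90 F [ 0.114   0.202  -1.2603] T [-0.0262  0.0464 -0.0393] w 0.0167
```

Request:
move_arm(
  increments=[
    [0, 0, 0.004, 0],
    [0, 0, 0.008, 0],
    [0, 0, 0.009, 0],
    [0, 0, 0.009, 0],
    [0, 0, 0.009, 0],
  ],
)

```text
time: 6.58
eef_pos: [0.544, 0.267, 0.1941]
tool_rot: [-0.0, 0.714, 0.7, -0.0]
wrist_force: [0.5, 0.4, -1.6]
grip_width: 0.0167
```

Request:
move_arm(
  increments=[
    [-0.003, 0, 0, 0],
    [-0.006, 0, 0, 0],
    [-0.009, 0, 0, 0],
    [-0.011, 0, 0, 0],
    [-0.011, 0, 0, 0],
  ],
)

```text
time: 7.0
eef_pos: [0.5439, 0.2555, 0.1944]
tool_rot: [-0.0, 0.714, 0.7, 0.0]
wrist_force: [-0.0, 0.3, -1.6]
grip_width: 0.0168
```

```bash
python3 -c "
from h import *
show()"
```

```text
t7.00 grasp [0.5439 0.2556 0.0394] yaw 88.86 F [-0.0444  0.3484 -1.6365] T [0.0144 0.0099 0.029 ] w 0.0168
```

Nothing yet, so I'll keep pulling gently.

Request:
move_arm(
  increments=[
    [-0.003, 0, 0, 0],
    [-0.006, 0, 0, 0],
    [-0.009, 0, 0, 0],
    [-0.012, 0, 0, 0],
    [-0.012, 0, 0, 0],
  ],
)

```text
time: 7.42
eef_pos: [0.5437, 0.2435, 0.1944]
tool_rot: [0.0, 0.714, 0.7, -0.0]
wrist_force: [-0.7, 2.1, -0.4]
grip_width: 0.0165
```

```bash
python3 -c "
from h import *
show()"
```

```text
t7.42 grasp [0.5437 0.2435 0.0394] yaw 88.89 F [-0.7082  2.1205 -0.3914] T [ 0.3108  0.0176 -0.0072] w 0.0165
```

Request:
move_arm(
  increments=[
    [-0.002, 0, 0, 0],
    [-0.005, 0, 0, 0],
    [-0.009, 0, 0, 0],
    [-0.014, 0, 0, 0],
    [-0.02, 0, 0, 0],
    [-0.026, 0, 0, 0],
    [-0.032, 0, 0, 0],
    [-0.038, 0, 0, 0],
    [-0.044, 0, 0, 0],
    [-0.05, 0, 0, 0],
    [-0.056, 0, 0, 0],
    [-0.062, 0, 0, 0],
    [-0.068, 0, 0, 0],
    [-0.074, 0, 0, 0],
    [-0.08, 0, 0, 0],
    [-0.086, 0, 0, 0],
    [-0.091, 0, 0, 0],
    [-0.095, 0, 0, 0],
    [-0.098, 0, 0, 0],
    [-0.1, 0, 0, 0],
  ],
)

```text
time: 9.08
eef_pos: [0.5417, 0.1436, 0.1943]
tool_rot: [-0.0, 0.714, 0.7, -0.0]
wrist_force: [1.0, 4.3, -0.2]
grip_width: 0.0169
```

```bash
python3 -c "
from h import *
show()
crop('top',200,170,330,260,6,'t5')"
```

```text
t9.08 grasp [0.5417 0.1436 0.0393] yaw 88.89 F [ 0.9735  4.3466 -0.2133] T [0.5542 0.0169 0.0098] w 0.0169
```

View pics/t5.png

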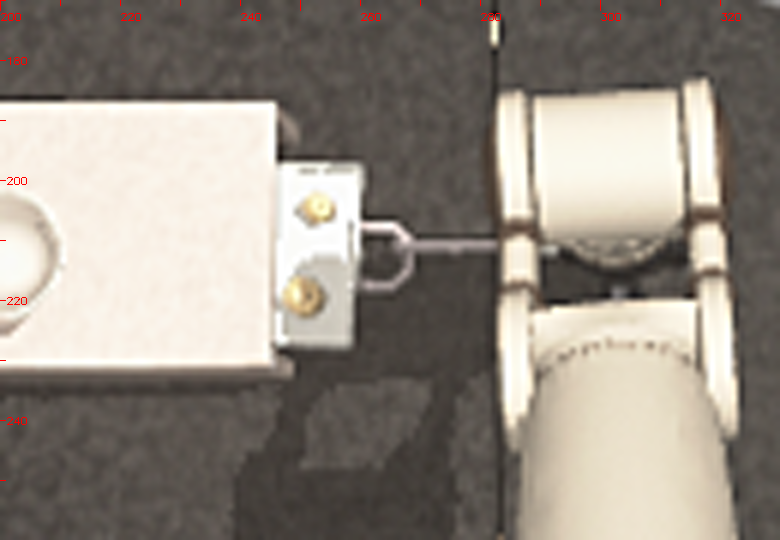

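The tray is following. Its loop is at (262,212), and two weights show at (253,204) and (250,219). I'll pull on.

Request:
move_arm(
  increments=[
    [-0.002, 0, 0, 0],
    [-0.005, 0, 0, 0],
    [-0.009, 0, 0, 0],
    [-0.015, 0, 0, 0],
    [-0.022, 0, 0, 0],
    [-0.029, 0, 0, 0],
    [-0.037, 0, 0, 0],
    [-0.045, 0, 0, 0],
    [-0.053, 0, 0, 0],
    [-0.061, 0, 0, 0],
    [-0.069, 0, 0, 0],
    [-0.077, 0, 0, 0],
    [-0.085, 0, 0, 0],
    [-0.093, 0, 0, 0],
    [-0.101, 0, 0, 0],
    [-0.109, 0, 0, 0],
    [-0.116, 0, 0, 0],
    [-0.122, 0, 0, 0],
    [-0.127, 0, 0, 0],
    [-0.13, 0, 0, 0],
  ],
)

```text
time: 10.8
eef_pos: [0.5392, 0.0134, 0.1943]
tool_rot: [0.0, 0.714, 0.7, -0.0]
wrist_force: [-0.1, 2.6, -1.5]
grip_width: 0.0168
```

```bash
python3 -c "
from h import *
show()
crop('top',230,170,360,260,6,'t6')
crop('scene',230,170,360,260,6,'s6')"
```

```text
t10.80 grasp [0.5392 0.0134 0.0393] yaw 88.88 F [-0.0905  2.5997 -1.5059] T [ 0.5816 -0.0173  0.0231] w 0.0168
```

View pics/t6.png

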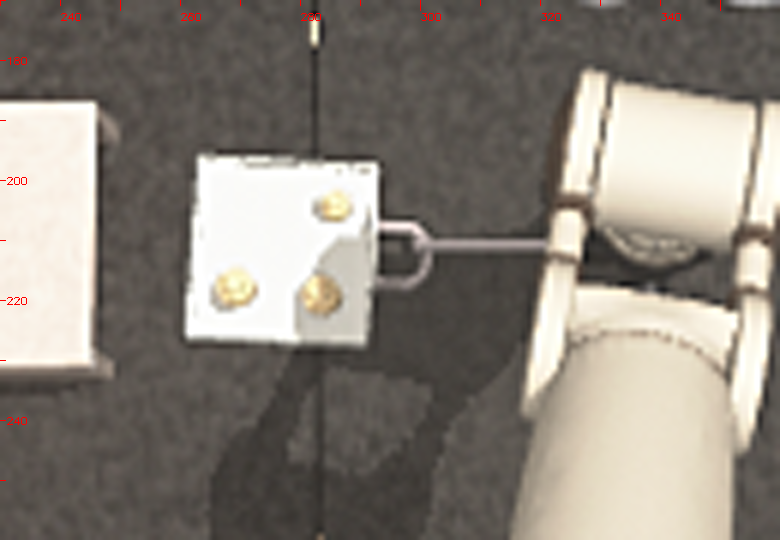

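View pics/s6.png

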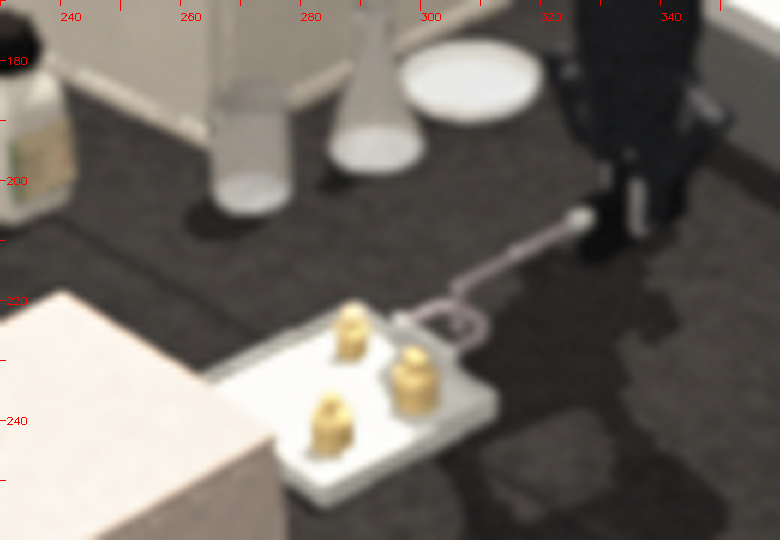

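Request:
move_arm(
  increments=[
    [0.004, 0, 0, 0],
    [0.008, 0, 0, 0],
    [0.01, 0, 0, 0],
    [0.01, 0, -0.01, 0],
    [0.01, 0, -0.022, 0],
    [0.01, 0, -0.035, 0],
    [0.01, 0, -0.045, 0],
    [0.005, -0.01, -0.05, 0],
    [0.005, -0.03, -0.05, 0],
    [0.005, -0.055, -0.05, 0],
    [0.01, -0.08, -0.05, 0],
    [0.015, -0.105, -0.05, 0],
    [0.015, -0.119, -0.04, 0],
    [0.015, -0.119, -0.02, 0],
    [0.015, -0.119, -0.005, 0],
    [0.015, -0.119, 0.003, 0],
    [0.015, -0.119, 0.007, 0],
    [0.015, -0.119, 0.008, 0],
    [0.015, -0.119, 0.008, 0],
  ],
)

```text
time: 12.48
eef_pos: [0.4211, 0.0312, 0.1869]
tool_rot: [0.0, 0.714, 0.7, 0.0]
wrist_force: [0.1, 0.2, -1.6]
grip_width: 0.0167
```

```bash
python3 -c "
from h import *
show()
crop('top',230,170,360,260,6,'t7')
crop('scene',230,170,380,270,5,'s7')"
```

```text
t12.48 grasp [0.4212 0.0312 0.0319] yaw 88.91 F [ 0.133   0.1703 -1.644 ] T [ 0.0276 -0.0738 -0.0493] w 0.0167
```

View pics/t7.png

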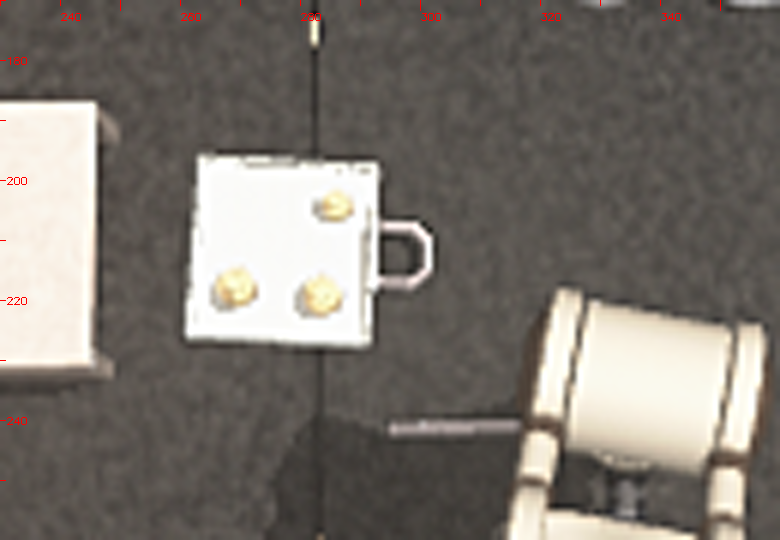

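View pics/s7.png

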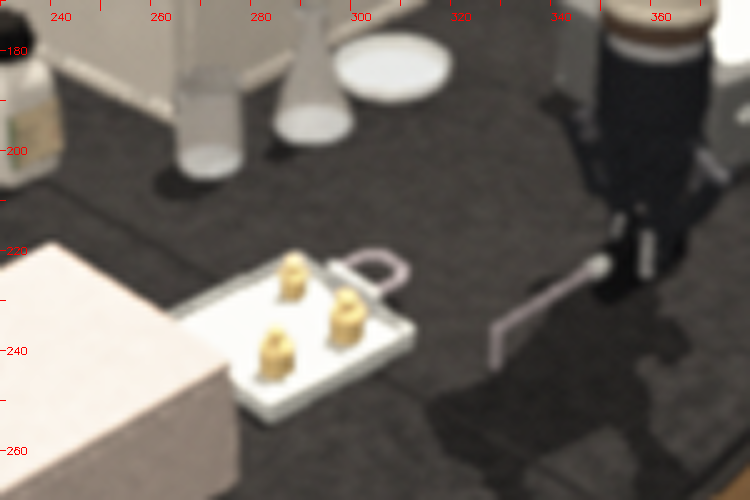

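The tray is clear with three weights upright. The hook hangs a few mm above the counter, so I'll set it down.

Request:
move_arm(
  increments=[
    [0, 0, 0.001, 0],
    [0, 0, 0.002, 0],
    [0, 0, 0.003, 0],
    [0, 0, 0.003, 0],
  ],
)

```text
time: 12.92
eef_pos: [0.4218, 0.0311, 0.1862]
tool_rot: [0.0, 0.714, 0.7, -0.0]
wrist_force: [-11.5, 0.9, 29.0]
grip_width: 0.0172
```

```bash
python3 -c "
from h import *
show()"
```

```text
t12.92 grasp [0.4217 0.031  0.0312] yaw 88.93 F [-11.4712   0.9344  28.9836] T [ 0.2651  2.0109 -0.0503] w 0.0172
```

Request:
move_arm(
  increments=[
    [0, 0, -0.001, 0],
    [0, 0, -0.002, 0],
    [0, 0, -0.0025, 0],
    [0, 0, -0.0025, 0],
  ],
)

```text
time: 13.25
eef_pos: [0.421, 0.0312, 0.1863]
tool_rot: [0.001, 0.714, 0.7, 0.0]
wrist_force: [-0.1, -0.6, 3.6]
grip_width: 0.0167
```

Request:
move_arm(
  increments=[
    [0, 0, 0, 0],
    [0, 0, 0, 0],
    [0, 0, 0, 0],
    [0, 0, 0, 0],
    [0, 0, -0.02, 0],
    [0, 0, -0.05, 0],
    [0, 0, -0.09, 0],
    [0, 0, -0.12, 0],
    [0, 0, -0.13, 0],
    [0, 0, -0.13, 0],
  ],
  grip=0.06,
)

```text
time: 14.08
eef_pos: [0.4217, 0.0311, 0.3188]
tool_rot: [0.003, 0.714, 0.7, 0.002]
wrist_force: [0.2, 0.8, -0.2]
grip_width: 0.0598
```

```bash
python3 -c "
from h import *
show()
x,y,a=.532,-.245,np.radians(-9.6)
c,s=np.cos(a),np.sin(a)
print('bar',x-.128*c,y-.128*s)
to(x-.128*c,y-.128*s,.165,-9.6); to(x-.128*c,y-.128*s,.165,170.4)
print(robot.observe()['q'])"
```

```text
t14.08 grasp [0.4227 0.0309 0.1638] yaw 88.91 F [ 0.1855  0.8067 -0.2163] T [ 0.0552 -0.0098 -0.0006] w 0.0598
bar 0.4057925072549754 -0.2236536004203389
inc [-0.2548, -0.0121, -0.0010, 16.418]
inc [-0.2548, -0.0121, -0.0010, -13.582]
[-0.2139 -0.1677  2.0985  0.      1.204  -0.1949]
```

Request:
move_arm(
  increments=[
    [-0.03, 0, 0, 0],
    [-0.07, -0.005, 0, 0.5],
    [-0.11, -0.01, 0, 1],
    [-0.15, -0.0121, 0, 1.42],
    [-0.19, -0.0121, 0, 1.42],
    [-0.22, -0.0121, 0, 1.42],
    [-0.245, -0.0121, 0, 1.42],
    [-0.2548, -0.0121, 0, 1.42],
    [-0.2548, -0.0121, 0, 1.42],
    [-0.2548, -0.0121, 0, 1.42],
  ],
  grip=0.036,
)

```text
time: 14.92
eef_pos: [0.4032, -0.2225, 0.3142]
tool_rot: [-0.002, 0.764, 0.645, 0.0]
wrist_force: [-1.0, 0.3, 0.2]
grip_width: 0.0361
```

```bash
python3 -c "
from h import *
show();to(.4058,-.2237,.077,80.4)
crop('top',280,170,450,270,4.5,'t8')
crop('scene',320,130,450,230,6,'s8')"
```

```text
t14.92 grasp [ 0.4029 -0.2221  0.1592] yaw 80.35 F [-1.046   0.3039  0.1558] T [-0.0109 -0.0322  0.0423] w 0.0361
inc [-0.0013, 0.0034, 0.0822, -0.009]
```

View pics/t8.png

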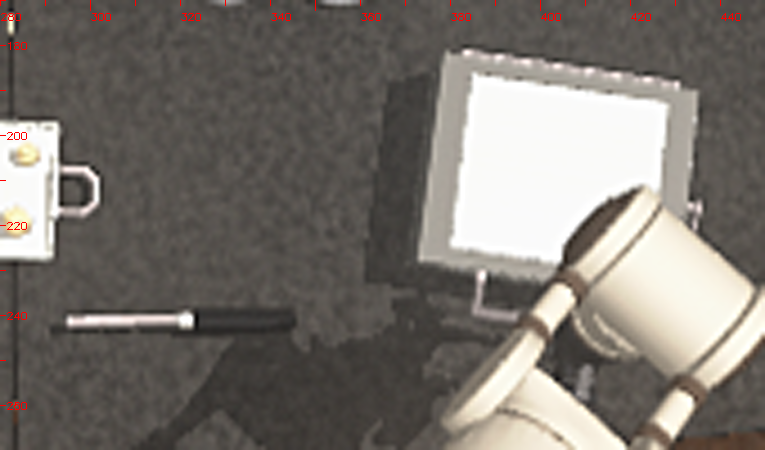

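View pics/s8.png

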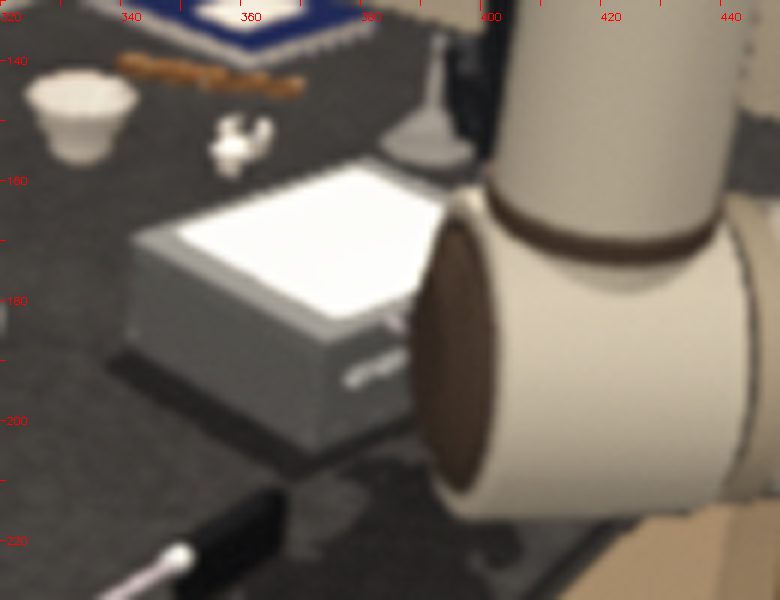

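Request:
move_arm(
  increments=[
    [-0.001, 0.003, 0.02, 0],
    [-0.001, 0.003, 0.045, 0],
    [-0.001, 0.003, 0.065, 0],
    [-0.001, 0.003, 0.077, 0],
    [-0.001, 0.003, 0.082, 0],
    [-0.001, 0.003, 0.082, 0],
    [-0.001, 0.003, 0.082, 0],
  ],
)

```text
time: 15.6
eef_pos: [0.4067, -0.2241, 0.2342]
tool_rot: [0.0, 0.764, 0.646, 0.0]
wrist_force: [0.2, -0.6, -0.0]
grip_width: 0.036
```

Request:
move_arm(
  increments=[
    [0, 0, 0, 0],
    [0, 0, 0, 0],
    [0, 0, 0, 0],
    [0, 0, 0, 0],
    [0, 0, 0, 0],
    [0, 0, 0, 0],
  ],
  grip=0.0,
  squeeze=40,
)

```text
time: 16.1
eef_pos: [0.408, -0.2251, 0.2352]
tool_rot: [0.003, 0.764, 0.645, 0.002]
wrist_force: [10.3, 1.0, -4.8]
grip_width: 0.0086
```

```bash
python3 -c "
from h import *
show()"
```

```text
t16.10 grasp [ 0.4091 -0.2255  0.0802] yaw 80.32 F [10.2618  0.9693 -4.7982] T [ 0.0939 -1.4774 -0.0476] w 0.0086
```

```bash
python3 -c "
from h import *
a=.023;r=.2161
f=lambda t:(r*(np.cos(a)-np.cos(t+a)),r*(np.sin(t+a)-np.sin(a)))
for T in (np.arange(1,21)*.04,):
  print([[0,round(f(t)[0],3),round(-f(t)[1],3),0] for t in T])
b=f(.8)
print([[0,round(f(t)[0]-b[0],3),round(-f(t)[1]+b[1],3),0] for t in list(.8+np.arange(1,16)*.04)+[1.43,1.45,1.46]])
"
```

```text
[[0, np.float64(0.0), np.float64(-0.009), 0], [0, np.float64(0.001), np.float64(-0.017), 0], [0, np.float64(0.002), np.float64(-0.026), 0], [0, np.float64(0.004), np.float64(-0.034), 0], [0, np.float64(0.005), np.float64(-0.043), 0], [0, np.float64(0.007), np.float64(-0.051), 0], [0, np.float64(0.01), np.float64(-0.06), 0], [0, np.float64(0.013), np.float64(-0.068), 0], [0, np.float64(0.016), np.float64(-0.076), 0], [0, np.float64(0.019), np.float64(-0.084), 0], [0, np.float64(0.023), np.float64(-0.092), 0], [0, np.float64(0.027), np.float64(-0.099), 0], [0, np.float64(0.031), np.float64(-0.107), 0], [0, np.float64(0.036), np.float64(-0.114), 0], [0, np.float64(0.041), np.float64(-0.121), 0], [0, np.float64(0.046), np.float64(-0.128), 0], [0, np.float64(0.051), np.float64(-0.135), 0], [0, np.float64(0.057), np.float64(-0.141), 0], [0, np.float64(0.063), np.float64(-0.147), 0], [0, np.float64(0.069), np.float64(-0.153), 0]]
[[0, np.float64(0.006), np.float64(-0.006), 0], [0, np.float64(0.013), np.float64(-0.011), 0], [0, np.float64(0.02), np.float64(-0.016), 0], [0, np.float64(0.027), np.float64(-0.021), 0], [0, np.float64(0.034), np.float64(-0.026), 0], [0, np.float64(0.042), np.float64(-0.03), 0], [0, np.float64(0.05), np.float64(-0.034), 0], [0, np.float64(0.057), np.float64(-0.038), 0], [0, np.float64(0.065), np.float64(-0.042), 0], [0, np.float64(0.073), np.float64(-0.045), 0], [0, np.float64(0.081), np.float64(-0.048), 0], [0, np.float64(0.09), np.float64(-0.05), 0], [0, np.float64(0.098), np.float64(-0.052), 0], [0, np.float64(0.107), np.float64(-0.054), 0], [0, np.float64(0.115), np.float64(-0.055), 0], [0, np.float64(0.122), np.float64(-0.056), 0], [0, np.float64(0.126), np.float64(-0.057), 0], [0, np.float64(0.128), np.float64(-0.057), 0]]
```

Request:
move_arm(
  increments=[
    [0, 0.001, -0.004, 0],
    [0, 0.002, -0.009, 0],
    [0, 0.002, -0.017, 0],
    [0, 0.003, -0.026, 0],
    [0, 0.005, -0.034, 0],
    [0, 0.006, -0.043, 0],
    [0, 0.008, -0.051, 0],
    [0, 0.011, -0.06, 0],
    [0, 0.014, -0.068, 0],
    [0, 0.017, -0.076, 0],
    [0, 0.02, -0.084, 0],
    [0, 0.024, -0.092, 0],
    [0, 0.028, -0.099, 0],
    [0, 0.032, -0.107, 0],
    [0, 0.037, -0.114, 0],
    [0, 0.042, -0.121, 0],
    [0, 0.047, -0.128, 0],
    [0, 0.052, -0.135, 0],
    [0, 0.058, -0.141, 0],
    [0, 0.064, -0.147, 0],
  ],
)

```text
time: 17.77
eef_pos: [0.4683, -0.2357, 0.3814]
tool_rot: [-0.003, 0.764, 0.645, -0.003]
wrist_force: [-13.0, -2.6, 2.3]
grip_width: 0.0079
```

```bash
python3 -c "
from h import *
show()
crop('scene',320,80,450,230,4,'s9')"
```

```text
t17.77 grasp [ 0.4671 -0.2357  0.2264] yaw 80.38 F [-12.9726  -2.6107   2.2655] T [-0.3992  2.2057 -0.0362] w 0.0079
```

View pics/s9.png

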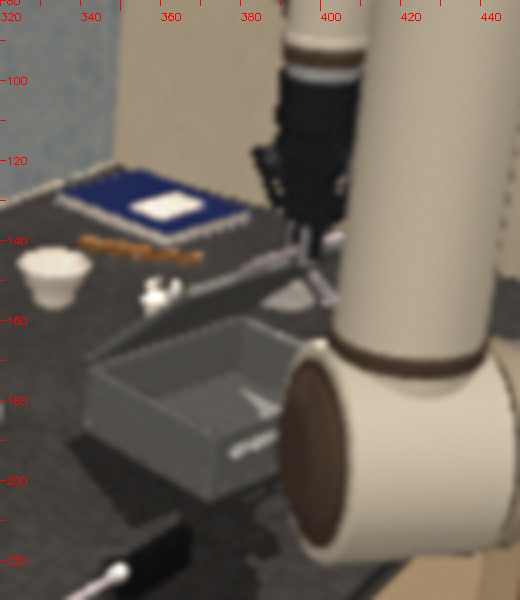

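Request:
move_arm(
  increments=[
    [0, 0.004, -0.006, 0],
    [0, 0.01, -0.012, 0],
    [0, 0.017, -0.017, 0],
    [0, 0.024, -0.022, 0],
    [0, 0.031, -0.027, 0],
    [0, 0.038, -0.032, 0],
    [0, 0.046, -0.036, 0],
    [0, 0.054, -0.04, 0],
    [0, 0.061, -0.044, 0],
    [0, 0.069, -0.048, 0],
    [0, 0.077, -0.051, 0],
    [0, 0.085, -0.054, 0],
    [0, 0.094, -0.056, 0],
    [0, 0.102, -0.058, 0],
    [0, 0.111, -0.06, 0],
    [0, 0.119, -0.061, 0],
    [0, 0.124, -0.062, 0],
    [0, 0.124, -0.062, 0],
  ],
)

```text
time: 19.32
eef_pos: [0.5925, -0.2571, 0.4473]
tool_rot: [0.004, 0.764, 0.645, 0.0]
wrist_force: [-2.2, -4.0, 8.9]
grip_width: 0.0081
```

```bash
python3 -c "
from h import *
show()
crop('scene',320,30,450,220,3,'s10')
crop('top',350,120,480,260,4,'t10')"
```

```text
t19.32 grasp [ 0.5933 -0.258   0.2924] yaw 80.35 F [-2.2043 -3.9747  8.9   ] T [-0.6296  0.395  -0.1208] w 0.0081
```

View pics/s10.png

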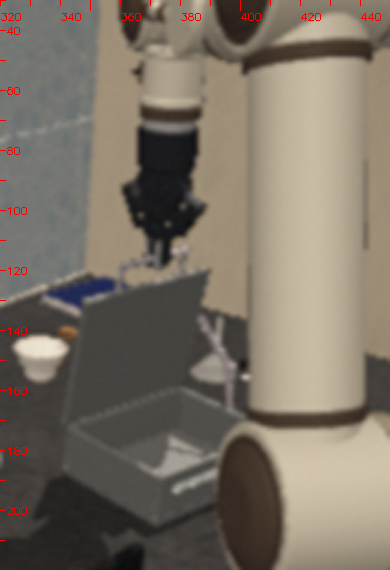

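View pics/t10.png

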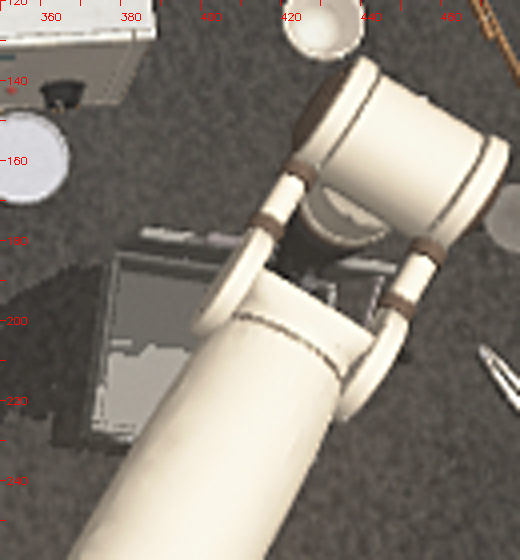

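Request:
move_arm(
  increments=[
    [0, 0.004, 0, 0],
    [0, 0.008, -0.001, 0],
    [0, 0.012, -0.001, 0],
    [0, 0.015, -0.001, 0],
    [0, 0.018, -0.001, 0],
    [0, 0.018, -0.001, 0],
    [0, 0.018, -0.001, 0],
  ],
)

```text
time: 20.0
eef_pos: [0.61, -0.2601, 0.4487]
tool_rot: [0.004, 0.764, 0.645, 0.0]
wrist_force: [0.0, -5.6, 8.9]
grip_width: 0.0082
```

```bash
cat >> h.py <<'E'
CX,CY,CA=.532,-.245,np.radians(-9.59)
def own(p):
    d=np.array(p[:2])-[CX,CY];c,s=np.cos(CA),np.sin(CA); return np.array([c*d[0]+s*d[1],-s*d[0]+c*d[1]])
def wld(x,y):
    c,s=np.cos(CA),np.sin(CA); return np.array([CX+c*x-s*y,CY+s*x+c*y])
def gown():
    o,R,_=st(); p=np.array(o["eef_pos"])+R[:,2]*.155; return own(p),p[2]
E
python3 -c "
from h import *
show();print(gown())"
```

```text
t20.00 grasp [ 0.611  -0.2611  0.2937] yaw 80.34 F [ 0.0239 -5.5572  8.9291] T [-0.6848  0.1458 -0.1492] w 0.0082
(array([ 0.0805, -0.0027]), np.float64(0.29374231740291545))
```

Request:
move_arm(
  increments=[
    [0, 0.002, 0, 0],
    [0, 0.004, 0, 0],
    [0, 0.005, 0, 0],
    [0, 0.006, 0, 0],
    [0, 0.006, 0, 0],
  ],
)

```text
time: 20.42
eef_pos: [0.6161, -0.2612, 0.4487]
tool_rot: [0.005, 0.764, 0.645, 0.001]
wrist_force: [2.3, -4.5, 6.9]
grip_width: 0.0084
```

```bash
python3 -c "
from h import *
show();print(gown())
crop('scene',320,100,420,210,5,'s11')"
```

```text
t20.42 grasp [ 0.6173 -0.2621  0.2937] yaw 80.34 F [ 2.2942 -4.4806  6.8886] T [-0.7621 -0.225  -0.141 ] w 0.0084
(array([ 0.0869, -0.0027]), np.float64(0.293694685405421))
```

View pics/s11.png

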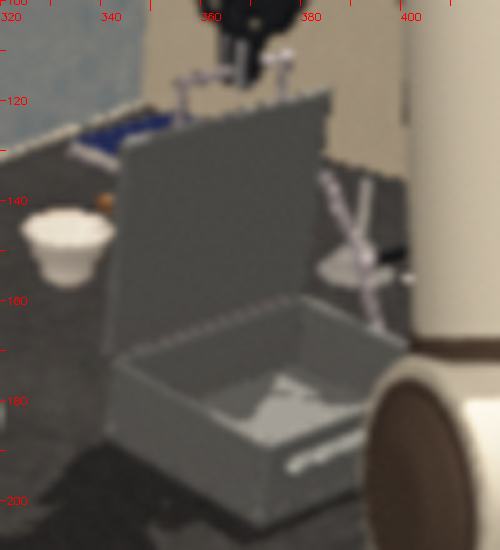

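Request:
move_arm(
  increments=[
    [0, -0.002, 0, 0],
    [0, -0.005, 0, 0],
    [0, -0.009, 0, 0],
    [0, -0.013, 0, 0],
    [0, -0.017, 0, 0],
    [0, -0.019, 0, 0],
    [0, -0.019, 0, 0],
  ],
)

```text
time: 21.05
eef_pos: [0.5968, -0.2579, 0.4473]
tool_rot: [0.004, 0.764, 0.645, 0.0]
wrist_force: [0.1, -5.4, 3.9]
grip_width: 0.0081
```

```bash
python3 -c "
from h import *
show();print(gown())
crop('scene',320,100,420,210,5,'s12')"
```

```text
t21.05 grasp [ 0.5976 -0.2587  0.2923] yaw 80.33 F [ 0.0988 -5.4349  3.9491] T [-0.8081 -0.2948 -0.0861] w 0.0081
(array([ 0.067 , -0.0026]), np.float64(0.2923149468204881))
```

View pics/s12.png

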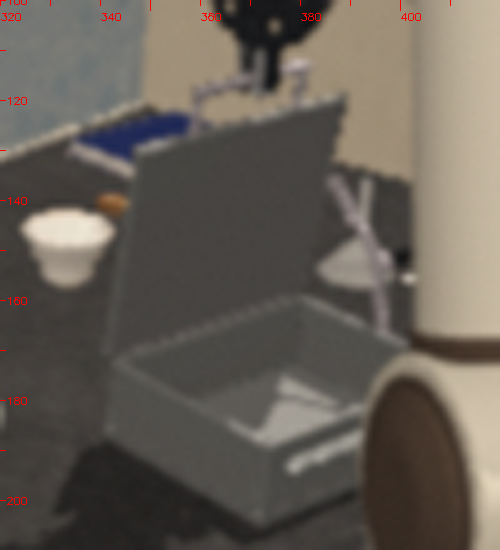

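```bash
python3 -c "
from h import *
for n,x,z in(('piv',-.002,.042),('lock',.0564,.0966),('str',.0438,.1076),('unl',.026,.117)):
  print(n,proj('scene',[*wld(x,-.118),z]),proj('top',[*wld(x,-.118),z]))
  print(n,'tabend',proj('scene',[*wld(x,-.165),z]))
im=vision.get_image('scene');crop('scene',370,120,420,180,10,'s13',im)
crop('top',400,160,460,230,8,'t13')"
```

```text
piv [397.2695 171.4282] [432.1242 214.981 ]
piv tabend [404.7526 168.5464]
lock [388.3075 154.8682] [437.6647 198.0509]
lock tabend [395.8697 152.2582]
str [390.8399 153.4075] [438.2295 200.7882]
str tabend [398.4298 150.7969]
unl [394.3205 152.6786] [438.5481 204.9934]
unl tabend [401.937  150.0516]
```

View pics/s13.png

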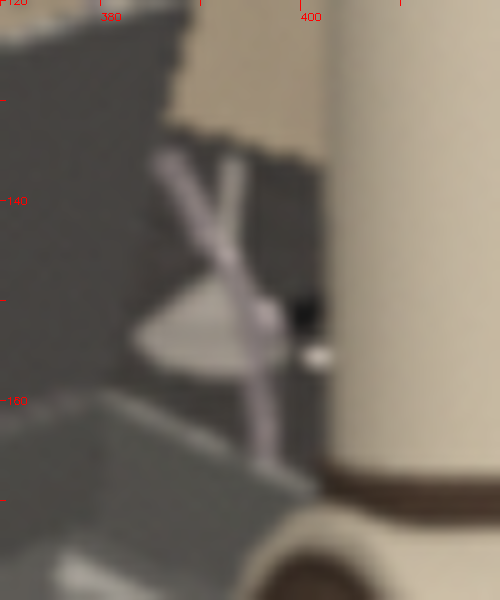

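View pics/t13.png

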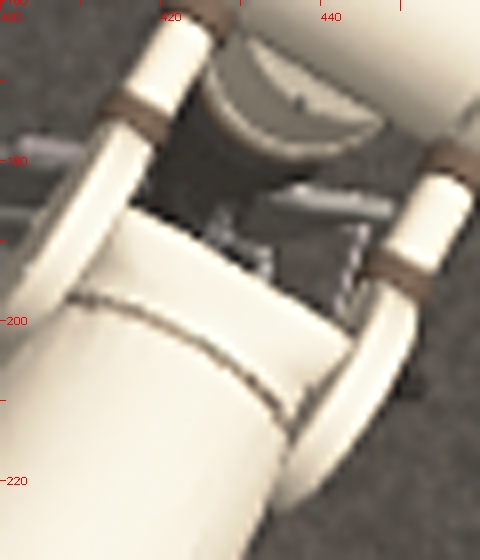

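The knee pin at (396,151) and black tab at (400,151) are still forward of centre, so the stay isn't locked. I have to raise the lid to the true limit, feeling for the stop.

Request:
move_arm(
  increments=[
    [0, 0.005, 0, 0],
    [0, 0.01, 0, 0],
    [0, 0.015, 0, 0],
    [0, 0.019, 0, 0],
    [0, 0.021, 0, 0],
    [0, 0.023, 0, 0],
    [0, 0.025, 0, 0],
    [0, 0.025, 0, 0],
  ],
)

```text
time: 21.87
eef_pos: [0.621, -0.2622, 0.4487]
tool_rot: [0.002, 0.764, 0.645, -0.001]
wrist_force: [-6.4, -4.1, 11.5]
grip_width: 0.0085
```

```bash
python3 -c "
from h import *
show();print(gown())
im=vision.get_image('scene');crop('scene',370,120,420,180,10,'s14',im)"
```

```text
t21.87 grasp [ 0.6213 -0.2629  0.2937] yaw 80.32 F [-6.3763 -4.0695 11.4541] T [-0.524   1.3131 -0.1049] w 0.0085
(array([ 0.0911, -0.0028]), np.float64(0.2936648337590553))
```

View pics/s14.png

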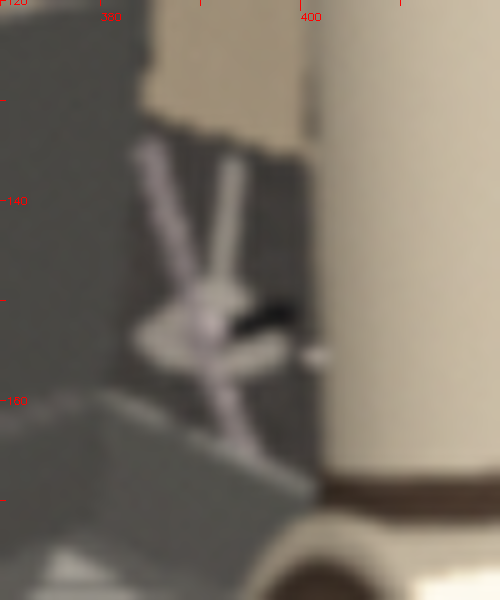

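The stay is now straight, with the knee at (391,152). I'll let the lid down a little.

Request:
move_arm(
  increments=[
    [0, 0.001, 0, 0],
    [0, 0.001, 0, 0],
    [0, 0, 0, 0],
    [0, -0.002, 0, 0],
    [0, -0.004, 0, 0],
    [0, -0.006, 0, 0],
    [0, -0.009, 0, 0],
    [0, -0.012, 0, 0],
    [0, -0.014, 0, 0],
    [0, -0.014, 0, 0],
  ],
)

```text
time: 22.75
eef_pos: [0.6074, -0.2597, 0.4482]
tool_rot: [0.003, 0.764, 0.645, -0.0]
wrist_force: [-3.9, -3.9, 8.2]
grip_width: 0.0082
```

```bash
python3 -c "
from h import *
show();print(gown())
im=vision.get_image('scene');crop('scene',370,120,420,180,10,'s15',im)"
```

```text
t22.75 grasp [ 0.608  -0.2605  0.2932] yaw 80.32 F [-3.9442 -3.9344  8.1886] T [-0.6654  0.4809 -0.0959] w 0.0082
(array([ 0.0775, -0.0027]), np.float64(0.2932212457614433))
```

View pics/s15.png

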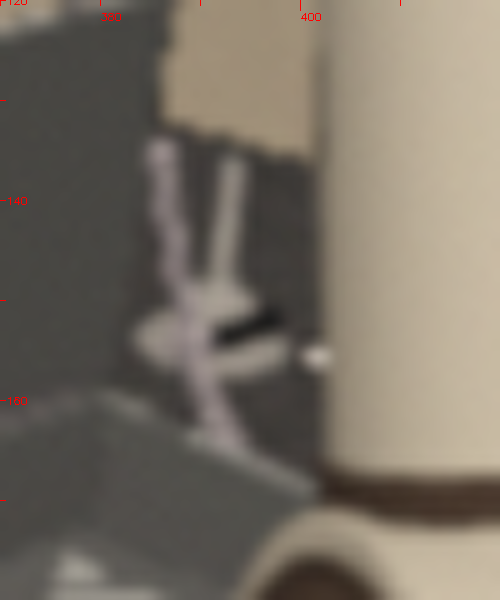

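Knee is past centre at (389,154). I'll lower onto the stop and let go.

Request:
move_arm(
  increments=[
    [0, -0.003, 0, 0],
    [0, -0.006, 0, 0],
    [0, -0.008, 0, 0],
    [0, -0.008, 0, 0],
    [0, -0.008, 0, 0],
  ],
)

```text
time: 23.22
eef_pos: [0.5998, -0.2584, 0.4476]
tool_rot: [0.003, 0.764, 0.645, 0.0]
wrist_force: [-1.8, -4.4, 6.5]
grip_width: 0.008
```

```bash
python3 -c "
from h import *
show();print(gown())
im=vision.get_image('scene');crop('scene',370,120,420,180,10,'s16',im)"
```

```text
t23.22 grasp [ 0.6004 -0.2592  0.2926] yaw 80.33 F [-1.8491 -4.3573  6.4728] T [-0.7585  0.1349 -0.073 ] w 0.0080
(array([ 0.0699, -0.0026]), np.float64(0.29264609104884165))
```

View pics/s16.png

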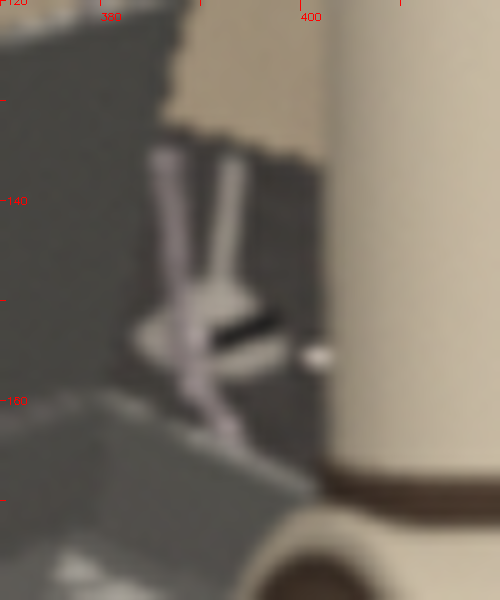

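Request:
move_arm(
  increments=[
    [0, 0, 0, 0],
    [0, 0, 0, 0],
    [0, 0, 0, 0],
    [0, 0, -0.01, 0],
    [0, 0, -0.03, 0],
    [0, 0, -0.05, 0],
    [0, 0, -0.05, 0],
    [0, 0, -0.05, 0],
  ],
  grip=0.04,
)

```text
time: 23.93
eef_pos: [0.5998, -0.2573, 0.4957]
tool_rot: [0.002, 0.764, 0.645, 0.001]
wrist_force: [-0.5, -0.2, -0.6]
grip_width: 0.0403
```

```bash
python3 -c "
from h import *
show();print(gown())
crop('scene',320,90,440,200,5,'s17')
t=vision.get_image('top');crop('top',250,190,310,240,10,'t17',t)
s=vision.get_image('scene');crop('scene',255,205,325,265,10,'s17b',s)"
```

```text
t23.93 grasp [ 0.6003 -0.2575  0.3407] yaw 80.40 F [-0.5352 -0.2443 -0.6238] T [-0.0099 -0.0183 -0.0378] w 0.0403
(array([ 0.0694, -0.001 ]), np.float64(0.3407445936086788))
```

View pics/s17.png

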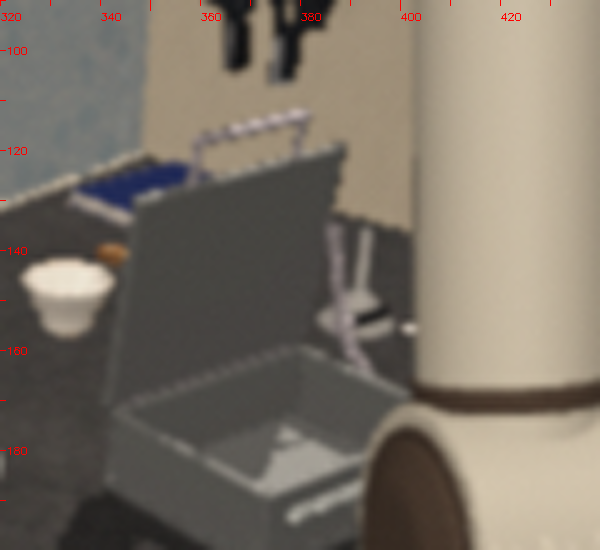

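View pics/t17.png

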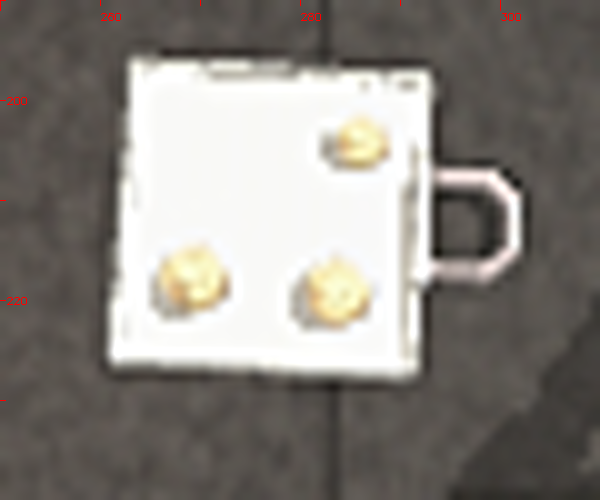

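View pics/s17b.png

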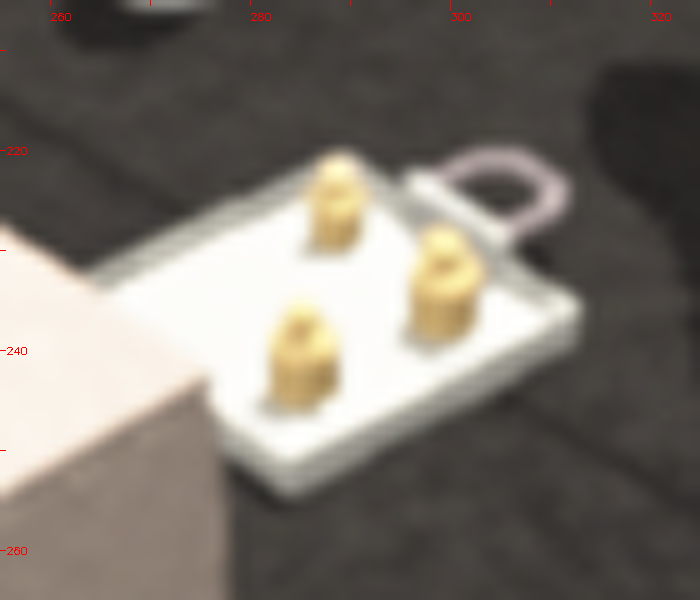

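```bash
python3 -c "
from h import *
for n,t,b,k in (('W1',(285.9,204.2),(288.4,228),(288.5,222)),('W2',(269,217.8),(285,243.5),(285.2,237.5)),('W3',(283.5,219.3),(299,236.5),(298.8,230.3))):
  print(n,atz('top',*t,.035),atz('scene',*b,.009), tri(k,t))
print('loop',atz('top',296,212.2,.022))
print([atz('top',*p,.016) for p in ((263,196),(293,197),(291,227.5),(261,226.5))])"
```

```text
W1 [0.5684 0.2119 0.035 ] [0.5736 0.2112 0.009 ] [0.5692 0.2126 0.0358]
W2 [0.5161 0.2786 0.035 ] [0.5187 0.2792 0.009 ] [0.5166 0.279  0.0333]
W3 [0.5088 0.2221 0.035 ] [0.5132 0.2214 0.009 ] [0.5099 0.223  0.0357]
loop [0.5375 0.1733 0.022 ]
[array([0.6069, 0.304 , 0.016 ]), array([0.5999, 0.1844, 0.016 ]), array([0.4778, 0.1942, 0.016 ]), array([0.4848, 0.3123, 0.016 ])]
```

```bash
python3 -c "
from h import *
print('tcp t8 px',proj('top',[.4032,-.2225,.314]),proj('top',[.4032,-.2225,.42]))
for z in(.35,.42,.5): print(z,[atz('top',*p,z) for p in((415,183),(425,181),(450,232))])
show();to(.570,.212,.13,86.7);to(.570,.212,.2,86.7)"
```

```text
tcp t8 px [415.9487 237.7721] [424.803  234.9623]
0.35 [array([ 0.5755, -0.2219,  0.35  ]), array([ 0.5813, -0.2545,  0.35  ]), array([ 0.4159, -0.3219,  0.35  ])]
0.42 [array([ 0.5609, -0.2037,  0.42  ]), array([ 0.5663, -0.2345,  0.42  ]), array([ 0.4101, -0.2982,  0.42  ])]
0.5 [array([ 0.5441, -0.1829,  0.5   ]), array([ 0.5492, -0.2116,  0.5   ]), array([ 0.4033, -0.2711,  0.5   ])]
t24.08 grasp [ 0.5992 -0.257   0.3373] yaw 80.39 F [-0.1285 -0.3667  0.2593] T [ 0.0208 -0.0057  0.0021] w 0.0404
inc [0.4573, -0.1066, 0.2081, -1.052]
inc [0.4574, -0.1068, 0.1381, -1.052]
```

```bash
python3 -c "
from h import *
print(robot.observe()['q'])
s=vision.get_image('scene');crop('scene',310,0,450,140,5,'s18',s)
s=vision.get_image('top');crop('top',350,100,500,270,4,'t18',s)"
```

```text
[-0.5902  0.3214  1.2338  0.0001  1.5889 -0.4225]
```

View pics/s18.png

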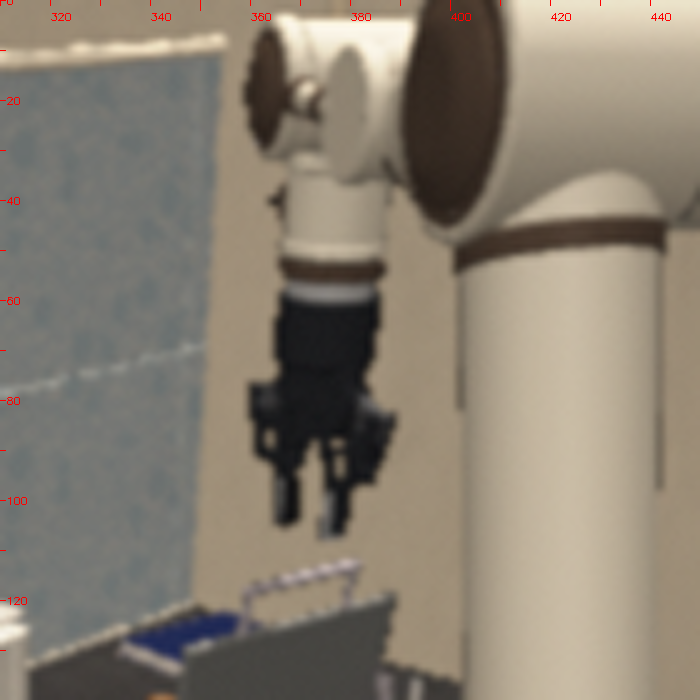

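View pics/t18.png

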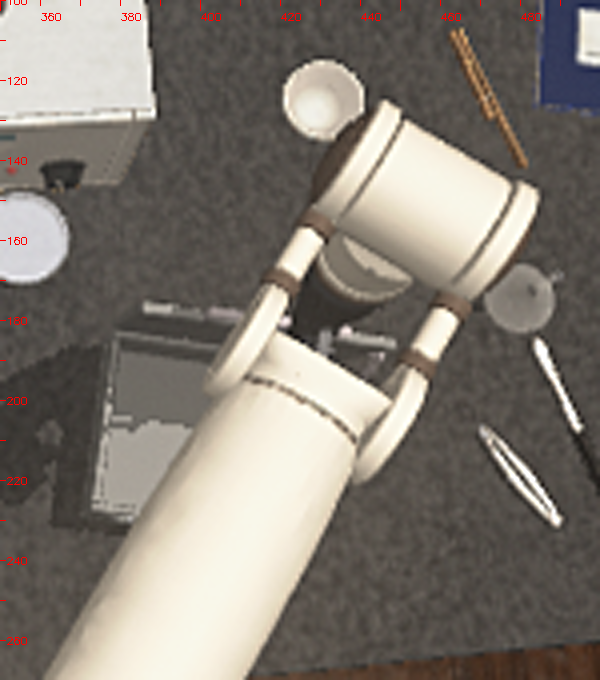

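```bash
python3 -c "
from h import *
o=robot.observe();print(o['eef_pos'],o['q'][0])
for z in (.58,.62,.68): print(z,atz('top',431,153,z),'front',atz('top',441,135,z),'back',atz('top',421,168,z),'L',atz('top',399,140,z))
print(proj('scene',o['eef_pos']),proj('scene',np.array(o['eef_pos'])+[0,0,.09]),proj('scene',np.array(o['eef_pos'])+[0,0,.13]))
"
```

```text
[ 0.5995 -0.2574  0.4922] -0.5903222816054053
0.58 [ 0.6077 -0.2101  0.58  ] front [ 0.6568 -0.2405  0.58  ] back [ 0.5674 -0.1806  0.58  ] L [ 0.6454 -0.1269  0.58  ]
0.62 [ 0.5962 -0.1978  0.62  ] front [ 0.6435 -0.2271  0.62  ] back [ 0.5574 -0.1695  0.62  ] L [ 0.6325 -0.1179  0.62  ]
0.68 [ 0.579  -0.1795  0.68  ] front [ 0.6235 -0.207   0.68  ] back [ 0.5426 -0.1528  0.68  ] L [ 0.6131 -0.1043  0.68  ]
[375.2282  58.6577] [377.6423  31.0776] [378.7699  18.194 ]
```

```bash
python3 -c "
from h import *
o=robot.observe();print(o['eef_pos'])
for z in (.6,.64): print(z,'c',atz('top',457.5,151,z),'front',atz('top',466,137,z),'back',atz('top',449,166,z),'L',atz('top',441,135,z))
print('t8 tcp .403 -.2225 z.314')
for z in (.42,.46): print(z,atz('top',424.4,211.5,z),atz('top',435,218,z))
"
```

```text
[ 0.5995 -0.2574  0.4922]
0.6 c [ 0.6058 -0.2738  0.6   ] front [ 0.6433 -0.2994  0.6   ] back [ 0.5661 -0.2483  0.6   ] L [ 0.6502 -0.2338  0.6   ]
0.64 c [ 0.5942 -0.2588  0.64  ] front [ 0.6302 -0.2834  0.64  ] back [ 0.556  -0.2343  0.64  ] L [ 0.6368 -0.2204  0.64  ]
t8 tcp .403 -.2225 z.314
0.42 [ 0.4733 -0.2262  0.42  ] [ 0.4529 -0.2566  0.42  ]
0.46 [ 0.4678 -0.215   0.46  ] [ 0.4482 -0.2444  0.46  ]
```

Request:
move_arm(
  increments=[
    [0.02, -0.02, 0, 0],
    [0.05, -0.04, 0, -0.3],
    [0.09, -0.07, 0, -0.7],
    [0.13, -0.09, 0, -1.05],
    [0.17, -0.107, 0, -1.05],
    [0.21, -0.107, 0.02, -1.05],
    [0.25, -0.107, 0.05, -1.05],
    [0.29, -0.107, 0.08, -1.05],
    [0.33, -0.107, 0.11, -1.05],
    [0.37, -0.107, 0.14, -1.05],
    [0.41, -0.107, 0.17, -1.05],
    [0.44, -0.107, 0.2, -1.05],
    [0.4573, -0.107, 0.208, -1.05],
    [0.4573, -0.107, 0.208, -1.05],
    [0.4573, -0.107, 0.208, -1.05],
  ],
  grip=0.036,
  squeeze=25,
)

```text
time: 25.43
eef_pos: [0.5681, 0.215, 0.2795]
tool_rot: [-0.003, 0.726, 0.688, -0.004]
wrist_force: [-0.9, -0.3, -1.5]
grip_width: 0.0359
```

```bash
python3 -c "
from h import *
show();to(.570,.212,.035,86.7)
crop('scene',255,165,345,255,7,'s19')"
```

```text
t25.43 grasp [0.5665 0.2151 0.1245] yaw 86.92 F [-0.943  -0.2925 -1.5272] T [ 0.0141  0.0183 -0.0135] w 0.0359
inc [-0.0028, 0.0045, 0.0894, 0.036]
```

View pics/s19.png

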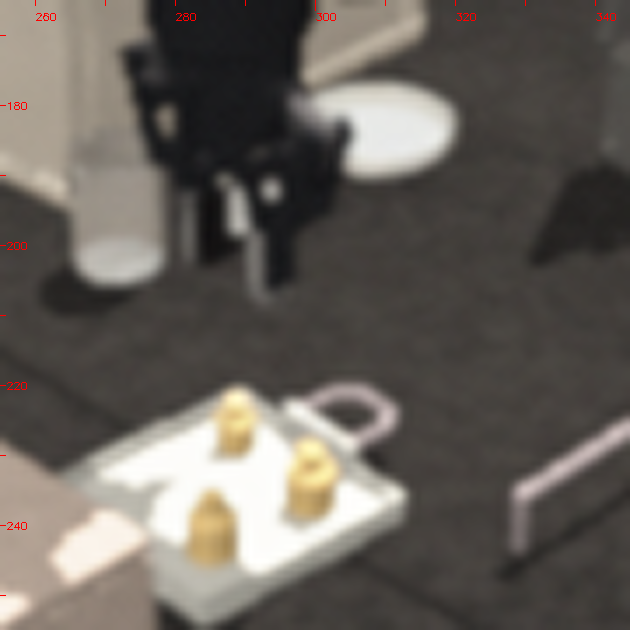

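Request:
move_arm(
  increments=[
    [-0.002, 0.003, 0.02, 0],
    [-0.002, 0.003, 0.045, 0],
    [-0.002, 0.003, 0.065, 0],
    [-0.002, 0.003, 0.078, 0],
    [-0.002, 0.003, 0.086, 0],
    [-0.002, 0.003, 0.088, 0],
    [-0.002, 0.003, 0.088, 0],
  ],
)

```text
time: 26.07
eef_pos: [0.5737, 0.2088, 0.1982]
tool_rot: [0.0, 0.727, 0.686, 0.0]
wrist_force: [0.9, -0.1, -0.2]
grip_width: 0.0364
```

```bash
python3 -c "
from h import *
show();to(.570,.212,.035,86.7)
crop('scene',265,185,325,255,8,'s20')"
```

```text
t26.07 grasp [0.5737 0.2088 0.0432] yaw 86.65 F [ 0.9185 -0.0956 -0.2302] T [-0.0399  0.0203 -0.0124] w 0.0364
inc [0.0030, -0.0039, 0.0082, -0.008]
```

View pics/s20.png

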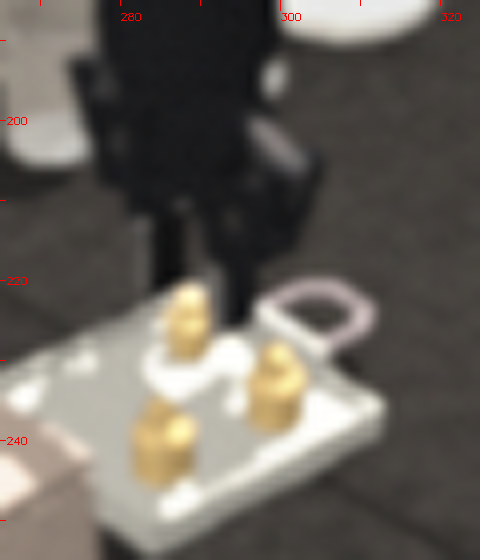

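Request:
move_arm(
  increments=[
    [0.002, -0.003, 0.002, 0],
    [0.003, -0.0035, 0.005, 0],
    [0.003, -0.0035, 0.009, 0],
    [0.003, -0.0035, 0.009, 0],
    [0.003, -0.0035, 0.009, 0],
  ],
)

```text
time: 26.53
eef_pos: [0.5699, 0.2124, 0.1886]
tool_rot: [-0.0, 0.727, 0.686, -0.0]
wrist_force: [0.8, 0.2, -0.2]
grip_width: 0.0364
```

Request:
move_arm(
  increments=[
    [0, 0, 0, 0],
    [0, 0, 0, 0],
    [0, 0, 0, 0],
    [0, 0, 0, 0],
    [0, 0, 0, 0],
  ],
  grip=0.0,
  squeeze=35,
)

```text
time: 26.95
eef_pos: [0.5703, 0.2124, 0.1891]
tool_rot: [0.0, 0.727, 0.686, 0.0]
wrist_force: [-0.6, 0.1, 1.4]
grip_width: 0.0177
```

```bash
python3 -c "
from h import *
show()"
```

```text
t26.95 grasp [0.5704 0.2124 0.0341] yaw 86.68 F [-0.6138  0.1009  1.3917] T [-0.0145 -0.0211  0.0008] w 0.0177
```

```bash
python3 -c "
from h import *
w=wld(-.04,.06);print(w);to(*w,.15,80.4);w=wld(-.04,.015);print(w);w=wld(-.04,-.03);print(w)"
```

```text
[ 0.5026 -0.1792]
inc [-0.3948, -0.0450, -0.1160, 1.047]
[ 0.4951 -0.2235]
[ 0.4876 -0.2679]
```

Request:
move_arm(
  increments=[
    [0, 0, -0.02, 0],
    [0, 0, -0.05, 0],
    [-0.01, -0.005, -0.085, 0],
    [-0.03, -0.015, -0.11, 0.2],
    [-0.06, -0.03, -0.116, 0.5],
    [-0.1, -0.045, -0.116, 0.8],
    [-0.14, -0.045, -0.116, 1.05],
    [-0.18, -0.045, -0.116, 1.05],
    [-0.22, -0.045, -0.116, 1.05],
    [-0.26, -0.045, -0.116, 1.05],
    [-0.3, -0.045, -0.116, 1.05],
    [-0.335, -0.045, -0.116, 1.05],
    [-0.365, -0.045, -0.116, 1.05],
    [-0.385, -0.045, -0.116, 1.05],
    [-0.395, -0.045, -0.116, 1.05],
    [-0.395, -0.045, -0.116, 1.05],
    [-0.395, -0.045, -0.116, 1.05],
  ],
)

```text
time: 28.37
eef_pos: [0.5022, -0.1789, 0.3045]
tool_rot: [-0.001, 0.764, 0.645, 0.0]
wrist_force: [-0.0, 0.0, -0.2]
grip_width: 0.0178
```

```bash
python3 -c "
from h import *
show();to(.5026,-.1792,.035,80.4)
crop('scene',300,100,440,220,5,'s21')"
```

```text
t28.37 grasp [ 0.5021 -0.1788  0.1495] yaw 80.36 F [-0.0143  0.0019 -0.2076] T [-0.0181  0.0184 -0.0158] w 0.0178
inc [-0.0004, 0.0006, 0.1145, -0.007]
```

View pics/s21.png

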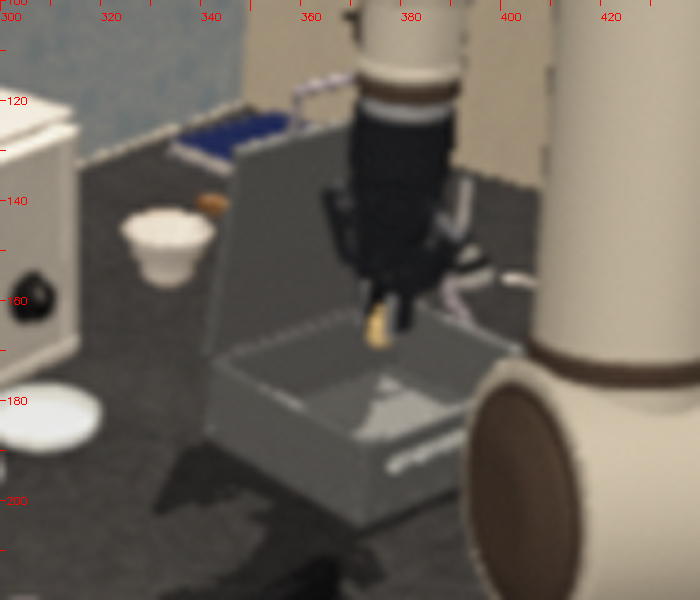

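Request:
move_arm(
  increments=[
    [0, 0, 0.02, 0],
    [0, 0, 0.045, 0],
    [0, 0, 0.07, 0],
    [0, 0, 0.09, 0],
    [0, 0, 0.103, 0],
    [0, 0, 0.11, 0],
    [0, 0, 0.114, 0],
    [0, 0, 0.114, 0],
    [0, 0, 0.114, 0],
  ],
)

```text
time: 29.17
eef_pos: [0.5053, -0.179, 0.1933]
tool_rot: [0.005, 0.763, 0.646, 0.002]
wrist_force: [9.9, -1.5, 0.2]
grip_width: 0.0176
```

```bash
python3 -c "
from h import *
show()"
```

```text
t29.17 grasp [ 0.5068 -0.1797  0.0383] yaw 80.45 F [ 9.9319 -1.5221  0.164 ] T [-0.1528 -1.1927 -0.1711] w 0.0176
```

The gripper's knuckles are touching the case front wall (+10 N). I'll lift, shift 17 mm back and set the weight down there.

Request:
move_arm(
  increments=[
    [0, 0, -0.01, 0],
    [0, 0, -0.025, 0],
    [0, 0.008, -0.03, 0],
    [0, 0.017, -0.03, 0],
    [0, 0.017, -0.03, 0],
    [0, 0.017, -0.018, 0],
    [0, 0.017, -0.006, 0],
    [0, 0.017, -0.001, 0],
    [0, 0.017, 0, 0],
    [0, 0.017, 0, 0],
  ],
)

```text
time: 30.0
eef_pos: [0.5184, -0.1819, 0.1894]
tool_rot: [-0.001, 0.764, 0.645, -0.0]
wrist_force: [-0.0, -0.1, -1.1]
grip_width: 0.0176
```

```bash
python3 -c "
from h import *
show(); print(gown())
crop('scene',300,100,440,220,5,'s22')"
```

```text
t30.00 grasp [ 0.518  -0.1817  0.0344] yaw 80.38 F [-0.0099 -0.1201 -1.0555] T [-0.0009 -0.0331 -0.0142] w 0.0176
(array([-0.0243,  0.0601]), np.float64(0.03444897879591721))
```

View pics/s22.png

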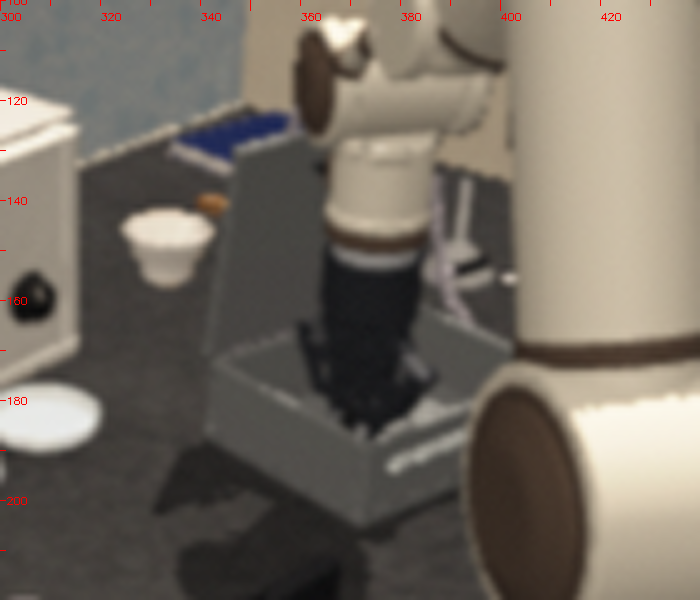

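Request:
move_arm(
  increments=[
    [0, 0, 0.001, 0],
    [0, 0, 0.0015, 0],
    [0, 0, 0.0015, 0],
  ],
)

```text
time: 30.3
eef_pos: [0.5191, -0.1823, 0.1894]
tool_rot: [0.0, 0.764, 0.645, 0.0]
wrist_force: [-0.2, 0.4, -0.1]
grip_width: 0.0178
```

Request:
move_arm(
  increments=[
    [0, 0, 0, 0],
    [0, 0, 0, 0],
    [0, 0, 0, 0],
    [0, 0, 0, 0],
    [0, 0, -0.01, 0],
    [0, 0, -0.03, 0],
    [0, 0, -0.06, 0],
    [0, 0, -0.1, 0],
    [0, 0, -0.125, 0],
    [0, 0, -0.125, 0],
  ],
  grip=0.036,
)

```text
time: 31.13
eef_pos: [0.5211, -0.1834, 0.3222]
tool_rot: [0.006, 0.764, 0.645, 0.002]
wrist_force: [0.3, -0.6, 1.3]
grip_width: 0.0361
```

```bash
python3 -c "
from h import *
show(); to(.511,.222,.13,86.7)
crop('scene',300,100,440,220,5,'s23')
s=vision.get_image('scene');crop('scene',255,205,325,265,10,'s23b',s)
s=vision.get_image('top');crop('top',250,190,310,240,10,'t23b',s)
crop('top',360,160,440,240,7,'t23',s)"
```

```text
t31.13 grasp [ 0.5228 -0.1844  0.1672] yaw 80.40 F [ 0.2916 -0.5665  1.2796] T [ 0.0031 -0.021   0.0187] w 0.0361
inc [0.3990, -0.0799, 0.0343, -1.051]
```

View pics/s23.png

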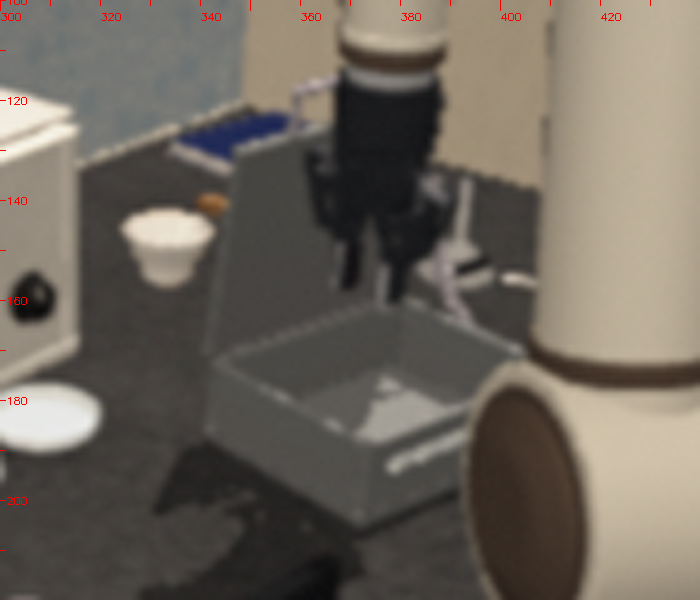

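View pics/s23b.png

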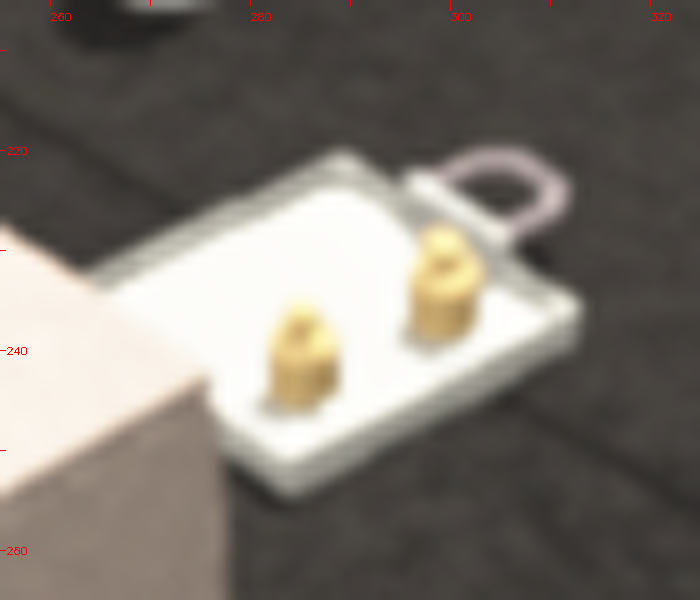

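View pics/t23.png

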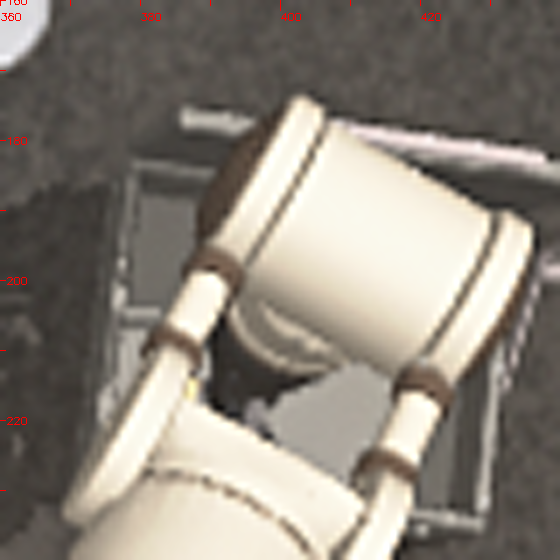

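View pics/t23b.png

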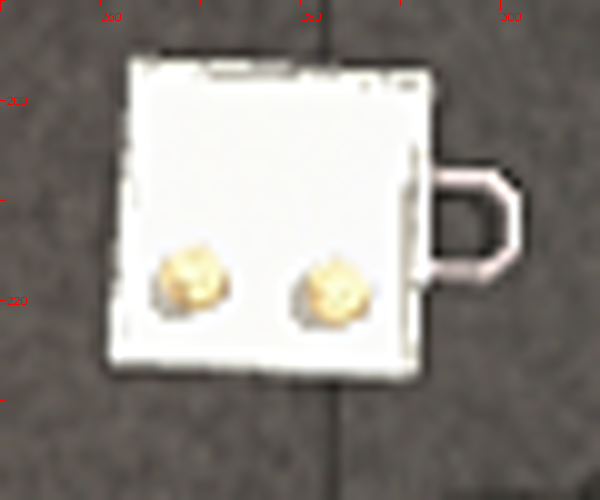

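Request:
move_arm(
  increments=[
    [0.02, -0.01, 0, 0],
    [0.05, -0.02, 0, -0.3],
    [0.09, -0.035, 0, -0.7],
    [0.13, -0.05, 0, -1.05],
    [0.17, -0.065, 0, -1.05],
    [0.21, -0.075, 0.01, -1.05],
    [0.25, -0.08, 0.02, -1.05],
    [0.29, -0.08, 0.03, -1.05],
    [0.325, -0.08, 0.034, -1.05],
    [0.355, -0.08, 0.034, -1.05],
    [0.38, -0.08, 0.034, -1.05],
    [0.394, -0.08, 0.034, -1.05],
    [0.399, -0.08, 0.034, -1.05],
    [0.399, -0.08, 0.034, -1.05],
    [0.399, -0.08, 0.034, -1.05],
    [0.399, -0.08, 0.034, -1.05],
  ],
  grip=0.042,
)

```text
time: 32.62
eef_pos: [0.5068, 0.2232, 0.28]
tool_rot: [-0.0, 0.728, 0.686, -0.0]
wrist_force: [0.5, 0.4, 0.8]
grip_width: 0.0419
```

```bash
python3 -c "
from h import *
show(); to(.511,.222,.037,86.7)
s=vision.get_image('top')
crop('top',360,160,440,240,7,'t24',s)"
```

```text
t32.62 grasp [0.5067 0.2231 0.125 ] yaw 86.60 F [0.4958 0.4106 0.8432] T [-0.0197  0.0126  0.0122] w 0.0419
inc [-0.0008, 0.0045, 0.0880, -0.017]
```

View pics/t24.png

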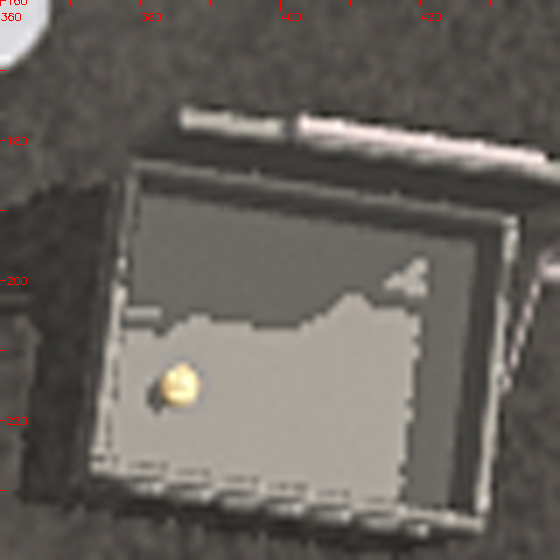

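The first weight stands in the case at (385,215). Descending on W3.

Request:
move_arm(
  increments=[
    [-0.001, 0.004, 0.02, 0],
    [-0.001, 0.004, 0.045, 0],
    [-0.001, 0.004, 0.065, 0],
    [-0.001, 0.004, 0.078, 0],
    [-0.001, 0.004, 0.086, 0],
    [-0.001, 0.004, 0.088, 0],
    [-0.001, 0.004, 0.088, 0],
    [-0.001, 0.004, 0.088, 0],
  ],
)

```text
time: 33.33
eef_pos: [0.5114, 0.2233, 0.1934]
tool_rot: [0.001, 0.727, 0.686, 0.001]
wrist_force: [-0.6, 0.6, 0.7]
grip_width: 0.0422
```

```bash
python3 -c "
from h import *
show(); to(.511,.222,.037,86.7)"
```

```text
t33.33 grasp [0.5117 0.2234 0.0384] yaw 86.68 F [-0.5539  0.6096  0.6714] T [0.0362 0.0045 0.0107] w 0.0422
inc [-0.0014, -0.0006, 0.0014, -0.004]
```

Request:
move_arm(
  increments=[
    [-0.001, 0, 0.001, 0],
    [-0.001, 0, 0.001, 0],
    [-0.001, 0, 0.001, 0],
    [-0.001, 0, 0.001, 0],
    [-0.001, 0, 0.001, 0],
    [-0.001, 0, 0.001, 0],
  ],
  grip=0.0,
  squeeze=40,
)

```text
time: 33.83
eef_pos: [0.5115, 0.2224, 0.1927]
tool_rot: [0.001, 0.727, 0.686, 0.001]
wrist_force: [-0.9, -1.1, 6.4]
grip_width: 0.0231
```

```bash
python3 -c "
from h import *
show(); w=wld(-.025,.01); to(*w,.15,80.4)"
```

```text
t33.83 grasp [0.5119 0.2224 0.0377] yaw 86.69 F [-0.935  -1.1313  6.3985] T [-0.2248  0.072  -0.0001] w 0.0231
inc [-0.4527, 0.0236, -0.1124, 1.049]
```

Request:
move_arm(
  increments=[
    [0, 0, -0.02, 0],
    [0, 0, -0.05, 0],
    [-0.01, 0, -0.085, 0],
    [-0.03, 0, -0.108, 0.2],
    [-0.06, 0, -0.112, 0.5],
    [-0.1, 0.005, -0.112, 0.8],
    [-0.14, 0.005, -0.112, 1.05],
    [-0.18, 0.005, -0.112, 1.05],
    [-0.22, 0.01, -0.112, 1.05],
    [-0.26, 0.01, -0.112, 1.05],
    [-0.3, 0.015, -0.112, 1.05],
    [-0.34, 0.02, -0.112, 1.05],
    [-0.38, 0.0236, -0.112, 1.05],
    [-0.41, 0.0236, -0.112, 1.05],
    [-0.435, 0.0236, -0.112, 1.05],
    [-0.4475, 0.0236, -0.112, 1.05],
    [-0.4527, 0.0236, -0.112, 1.05],
    [-0.4527, 0.0236, -0.112, 1.05],
    [-0.4527, 0.0236, -0.112, 1.05],
  ],
)

```text
time: 35.42
eef_pos: [0.5081, -0.2299, 0.303]
tool_rot: [-0.001, 0.764, 0.646, 0.0]
wrist_force: [-0.8, 0.6, -0.8]
grip_width: 0.0232
```

```bash
python3 -c "
from h import *
show();  w=wld(-.025,.01); to(*w,.037,80.4)
crop('scene',300,100,440,220,5,'s25')"
```

```text
t35.42 grasp [ 0.5081 -0.2297  0.148 ] yaw 80.43 F [-0.8021  0.6071 -0.7777] T [-0.0054 -0.0111  0.0064] w 0.0232
inc [-0.0012, 0.0012, 0.1110, 0.004]
```

View pics/s25.png

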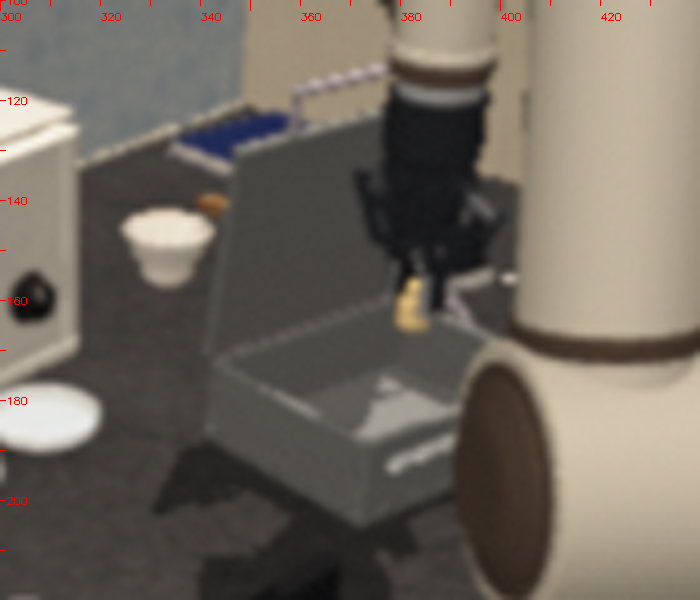

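Request:
move_arm(
  increments=[
    [-0.001, 0.001, 0.02, 0],
    [-0.001, 0.001, 0.045, 0],
    [-0.001, 0.001, 0.07, 0],
    [-0.001, 0.001, 0.09, 0],
    [-0.001, 0.001, 0.102, 0],
    [-0.001, 0.001, 0.108, 0],
    [-0.001, 0.001, 0.111, 0],
    [-0.001, 0.001, 0.111, 0],
    [-0.001, 0.001, 0.111, 0],
  ],
)

```text
time: 36.22
eef_pos: [0.5096, -0.2324, 0.1935]
tool_rot: [0.001, 0.764, 0.645, 0.0]
wrist_force: [0.3, -0.1, -1.1]
grip_width: 0.0226
```

```bash
python3 -c "
from h import *
show()"
```

```text
t36.22 grasp [ 0.5098 -0.2326  0.0385] yaw 80.41 F [ 0.2578 -0.1351 -1.089 ] T [-0.0016  0.0237 -0.0302] w 0.0226
```

Request:
move_arm(
  increments=[
    [0, 0, 0.001, 0],
    [0, 0, 0.0018, 0],
    [0, 0, 0.0018, 0],
  ],
)

```text
time: 36.47
eef_pos: [0.5094, -0.2326, 0.1917]
tool_rot: [0.001, 0.764, 0.645, 0.0]
wrist_force: [0.1, 0.7, 3.6]
grip_width: 0.023
```

Request:
move_arm(
  increments=[
    [0, 0, 0, 0],
    [0, 0, 0, 0],
    [0, 0, 0, 0],
    [0, 0, 0, 0],
    [0, 0, -0.01, 0],
    [0, 0, -0.03, 0],
    [0, 0, -0.06, 0],
    [0, 0, -0.1, 0],
    [0, 0, -0.125, 0],
    [0, 0, -0.125, 0],
  ],
  grip=0.042,
)

```text
time: 37.3
eef_pos: [0.5105, -0.2334, 0.3229]
tool_rot: [0.006, 0.764, 0.645, 0.001]
wrist_force: [0.9, 0.2, 1.1]
grip_width: 0.0418
```

```bash
python3 -c "
from h import *
show(); to(.517,.279,.12,86.7)"
```

```text
t37.30 grasp [ 0.5119 -0.2345  0.168 ] yaw 80.40 F [0.8834 0.1715 1.0957] T [-0.0414 -0.003   0.0068] w 0.0418
inc [0.5074, -0.0811, 0.0443, -1.051]
```

Request:
move_arm(
  increments=[
    [0.02, -0.01, 0, 0],
    [0.05, -0.02, 0, -0.3],
    [0.09, -0.035, 0, -0.7],
    [0.13, -0.05, 0, -1.05],
    [0.17, -0.065, 0, -1.05],
    [0.21, -0.075, 0, -1.05],
    [0.25, -0.081, 0, -1.05],
    [0.29, -0.081, 0, -1.05],
    [0.33, -0.081, 0.01, -1.05],
    [0.37, -0.081, 0.02, -1.05],
    [0.41, -0.081, 0.03, -1.05],
    [0.445, -0.081, 0.04, -1.05],
    [0.475, -0.081, 0.044, -1.05],
    [0.495, -0.081, 0.044, -1.05],
    [0.5074, -0.081, 0.044, -1.05],
    [0.5074, -0.081, 0.044, -1.05],
    [0.5074, -0.081, 0.044, -1.05],
    [0.5074, -0.081, 0.044, -1.05],
  ],
  grip=0.04,
)

```text
time: 38.8
eef_pos: [0.5138, 0.2805, 0.2716]
tool_rot: [0.0, 0.728, 0.686, -0.0]
wrist_force: [-1.1, -0.2, 0.5]
grip_width: 0.04
```

```bash
python3 -c "
from h import *
show(); to(.517,.279,.035,86.7)
s=vision.get_image('top')
crop('top',360,160,440,240,7,'t26',s)
s=vision.get_image('scene');crop('scene',255,165,345,255,7,'s26',s)"
```

```text
t38.80 grasp [0.5138 0.2804 0.1166] yaw 86.63 F [-1.1264 -0.2201  0.5218] T [ 0.0364 -0.0187  0.0098] w 0.0400
inc [-0.0011, 0.0033, 0.0816, -0.011]
```

View pics/t26.png

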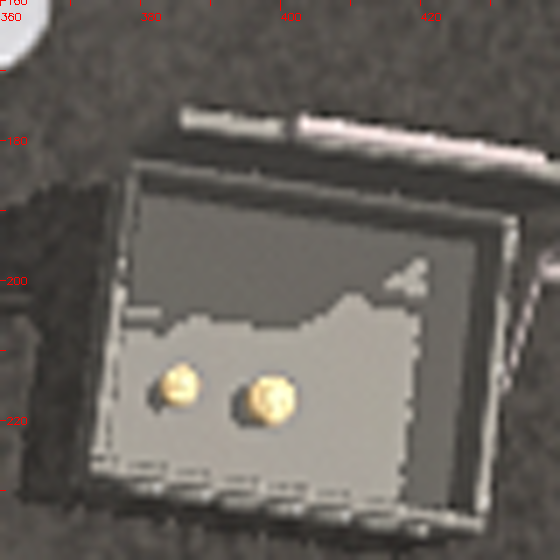

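View pics/s26.png

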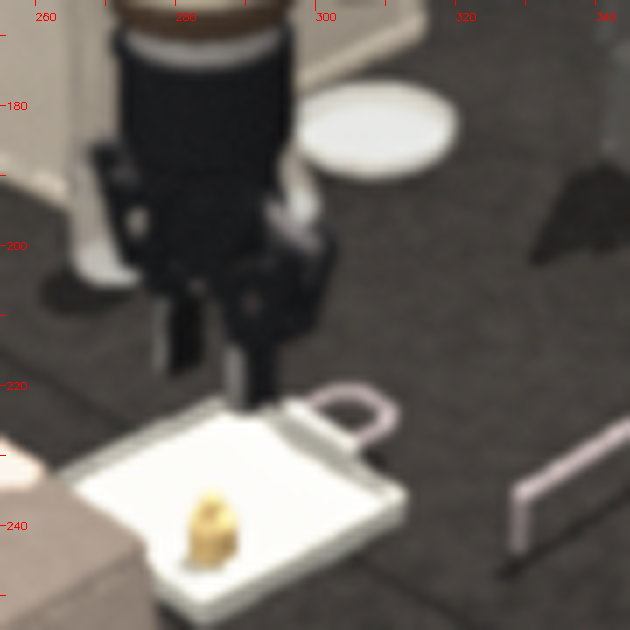

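Two weights stand in the case at (385,215) and (397,217). W3 is done, and W2 is unmoved at scene (285,241). Descending on W2.

Request:
move_arm(
  increments=[
    [-0.001, 0.003, 0.02, 0],
    [-0.001, 0.003, 0.04, 0],
    [-0.001, 0.003, 0.06, 0],
    [-0.001, 0.003, 0.073, 0],
    [-0.001, 0.003, 0.079, 0],
    [-0.001, 0.003, 0.0815, 0],
    [-0.001, 0.003, 0.0815, 0],
    [-0.001, 0.003, 0.0815, 0],
  ],
)

```text
time: 39.57
eef_pos: [0.5173, 0.2805, 0.1911]
tool_rot: [0.0, 0.727, 0.686, 0.001]
wrist_force: [0.9, 0.6, 1.0]
grip_width: 0.04
```

```bash
python3 -c "
from h import *
show(); to(.517,.279,.035,86.7)"
```

```text
t39.57 grasp [0.5176 0.2806 0.0361] yaw 86.67 F [0.9405 0.5869 1.0095] T [ 0.01   -0.0348  0.0669] w 0.0400
inc [-0.0016, -0.0005, 0.0011, -0.004]
```

Request:
move_arm(
  increments=[
    [-0.0015, 0, 0.001, 0],
    [-0.0015, 0, 0.001, 0],
    [-0.0015, 0, 0.001, 0],
    [-0.0015, 0, 0.001, 0],
    [-0.0015, 0, 0.001, 0],
    [-0.0015, 0, 0.001, 0],
  ],
  grip=0.0,
  squeeze=40,
)

```text
time: 40.07
eef_pos: [0.5175, 0.2791, 0.1905]
tool_rot: [0.001, 0.727, 0.686, 0.001]
wrist_force: [0.0, -1.3, 7.4]
grip_width: 0.0231
```

```bash
python3 -c "
from h import *
show(); w=wld(-.025,-.04); to(*w,.15,80.4)"
```

```text
t40.07 grasp [0.5179 0.2791 0.0355] yaw 86.69 F [ 0.0248 -1.2983  7.3811] T [-0.215   0.0003 -0.0036] w 0.0231
inc [-0.5594, 0.0154, -0.1148, 1.048]
```

Request:
move_arm(
  increments=[
    [0, 0, -0.02, 0],
    [0, 0, -0.05, 0],
    [-0.01, 0, -0.085, 0],
    [-0.03, 0, -0.108, 0.2],
    [-0.06, 0, -0.115, 0.5],
    [-0.1, 0, -0.115, 0.8],
    [-0.14, 0, -0.115, 1.05],
    [-0.18, 0, -0.115, 1.05],
    [-0.22, 0.005, -0.115, 1.05],
    [-0.26, 0.005, -0.115, 1.05],
    [-0.3, 0.01, -0.115, 1.05],
    [-0.34, 0.01, -0.115, 1.05],
    [-0.38, 0.015, -0.115, 1.05],
    [-0.42, 0.015, -0.115, 1.05],
    [-0.46, 0.015, -0.115, 1.05],
    [-0.5, 0.015, -0.115, 1.05],
    [-0.53, 0.015, -0.115, 1.05],
    [-0.55, 0.015, -0.115, 1.05],
    [-0.5594, 0.015, -0.115, 1.05],
    [-0.5594, 0.015, -0.115, 1.05],
  ],
)

```text
time: 41.73
eef_pos: [0.4989, -0.2818, 0.3038]
tool_rot: [-0.0, 0.765, 0.644, -0.0]
wrist_force: [-0.2, 1.0, -1.3]
grip_width: 0.0227
```

```bash
python3 -c "
from h import *
show();  w=wld(-.025,-.04); to(*w,.036,80.4)
crop('scene',300,100,440,220,5,'s27')
crop('top',240,160,450,260,3.7,'t27')"
```

```text
t41.73 grasp [ 0.4988 -0.2818  0.1488] yaw 80.25 F [-0.1772  0.9821 -1.3176] T [-0.0312 -0.0219  0.0033] w 0.0227
inc [0.0018, 0.0016, 0.1128, -0.025]
```

View pics/s27.png

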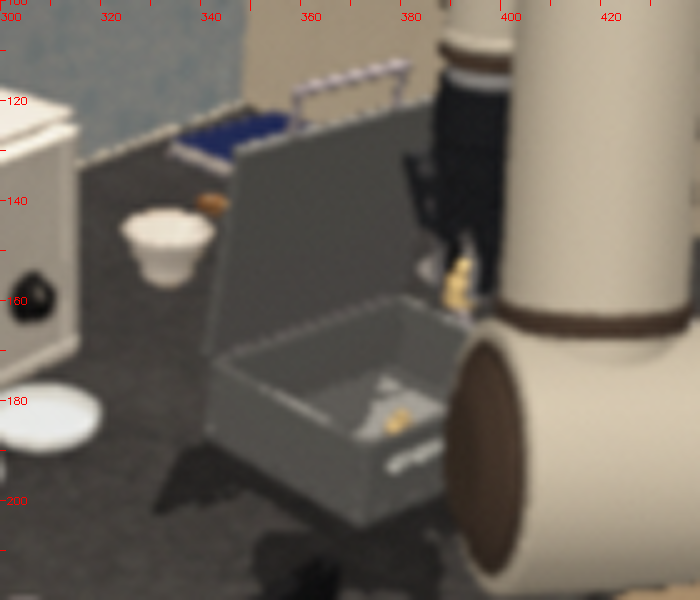

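View pics/t27.png

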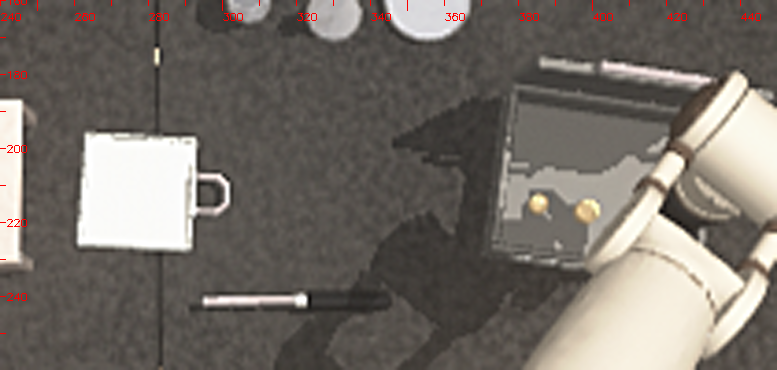

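Request:
move_arm(
  increments=[
    [0.001, 0.001, 0.02, 0],
    [0.001, 0.001, 0.045, 0],
    [0.001, 0.001, 0.07, 0],
    [0.001, 0.001, 0.09, 0],
    [0.001, 0.001, 0.102, 0],
    [0.001, 0.001, 0.109, 0],
    [0.001, 0.001, 0.1125, 0],
    [0.001, 0.001, 0.1125, 0],
    [0.001, 0.001, 0.1125, 0],
  ],
)

```text
time: 42.58
eef_pos: [0.501, -0.2797, 0.1927]
tool_rot: [0.001, 0.764, 0.645, 0.0]
wrist_force: [-0.3, 0.8, -0.9]
grip_width: 0.023
```

```bash
python3 -c "
from h import *
show();print(gown())"
```

```text
t42.58 grasp [ 0.5012 -0.2799  0.0377] yaw 80.40 F [-0.3403  0.8159 -0.944 ] T [ 0.0146 -0.0074 -0.0096] w 0.0230
(array([-0.0245, -0.0395]), np.float64(0.03765908286695749))
```

Request:
move_arm(
  increments=[
    [0, 0, 0.001, 0],
    [0, 0, 0.002, 0],
    [0, 0, 0.003, 0],
    [0, 0, 0.003, 0],
  ],
)

```text
time: 42.92
eef_pos: [0.5007, -0.2799, 0.1895]
tool_rot: [0.001, 0.764, 0.645, 0.0]
wrist_force: [-2.0, 0.1, 2.3]
grip_width: 0.0233
```

Request:
move_arm(
  increments=[
    [0, 0, 0, 0],
    [0, 0, 0, 0],
    [0, 0, 0, 0],
    [0, 0, 0, 0],
    [0, 0, -0.01, 0],
    [0, 0, -0.03, 0],
    [0, 0, -0.06, 0],
    [0, 0, -0.1, 0],
    [0, 0, -0.14, 0],
    [-0.03, 0, -0.17, 0],
    [-0.07, 0, -0.2, 0],
    [-0.1, 0, -0.2, 0],
    [-0.1, 0, -0.2, 0],
  ],
  grip=0.042,
)

```text
time: 44.0
eef_pos: [0.4821, -0.3835, 0.3921]
tool_rot: [0.004, 0.765, 0.644, -0.001]
wrist_force: [0.5, -0.0, -0.1]
grip_width: 0.0421
```

```bash
python3 -c "
from h import *
show()
t=vision.get_image('top');s=vision.get_image('scene')
crop('top',360,150,470,250,6,'t28',t)
crop('scene',310,90,450,220,5,'s28',s)"
```

```text
t44.00 grasp [ 0.4825 -0.3846  0.2371] yaw 80.12 F [ 0.5383 -0.0319 -0.1128] T [ 0.0108 -0.0304  0.0023] w 0.0421
```

View pics/t28.png

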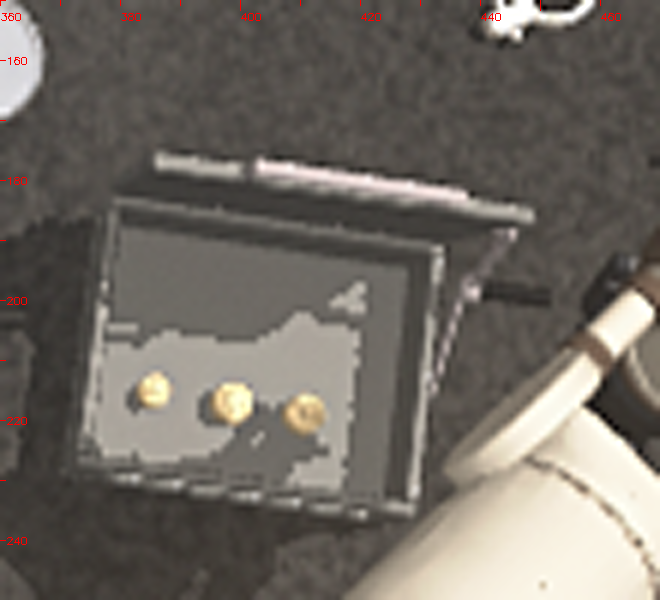

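View pics/s28.png

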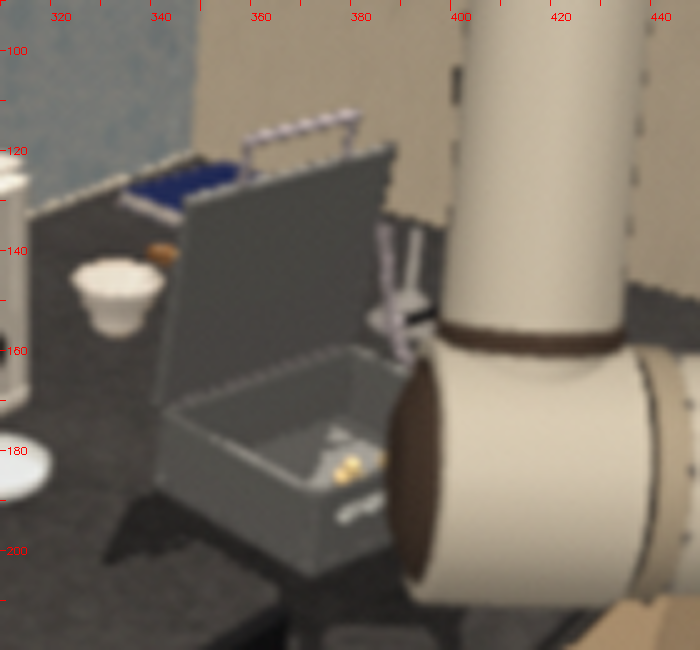

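```bash
python3 -c "
from h import *
for p in ((451.5,199.3),(440,198.5),(437.3,198)): print(own(atz('top',*p,.0966)))
for y in (-.11,-.12,-.13,-.14,-.16,-.17,-.18): print(y,proj('top',[*wld(.0564,y),.0966]))
"
```

```text
[ 0.0591 -0.171 ]
[ 0.0559 -0.127 ]
[ 0.0564 -0.1166]
-0.11 [435.5851 197.7564]
-0.12 [438.1846 198.1246]
-0.13 [440.7845 198.4928]
-0.14 [443.3845 198.861 ]
-0.16 [448.5854 199.5976]
-0.17 [451.1863 199.966 ]
-0.18 [453.7873 200.3344]
```

```bash
python3 -c "
from h import *
w=wld(.057,-.165);print(w);to(*w,.19,80.4)"
```

```text
[ 0.5607 -0.4172]
inc [-0.0246, 0.0833, 0.0433, -0.024]
```

Request:
move_arm(
  increments=[
    [-0.008, 0.015, 0, 0],
    [-0.016, 0.04, 0, 0],
    [-0.0246, 0.065, 0.01, 0],
    [-0.0246, 0.08, 0.025, 0],
    [-0.0246, 0.083, 0.04, 0],
    [-0.0246, 0.083, 0.043, 0],
    [-0.0246, 0.083, 0.043, 0],
    [-0.0246, 0.083, 0.043, 0],
    [-0.0246, 0.083, 0.043, 0],
  ],
  grip=0.036,
)

```text
time: 44.85
eef_pos: [0.561, -0.4161, 0.3467]
tool_rot: [0.001, 0.764, 0.645, -0.0]
wrist_force: [0.3, -0.2, 0.4]
grip_width: 0.0358
```

```bash
python3 -c "
from h import *
show();print(gown());w=wld(.057,-.165);to(*w,.098,80.4)
t=vision.get_image('top');s=vision.get_image('scene')
crop('top',360,150,470,250,6,'t29',t)
crop('scene',340,60,440,200,5,'s29',s)"
```

```text
t44.85 grasp [ 0.5611 -0.4162  0.1917] yaw 80.38 F [ 0.3269 -0.2056  0.4198] T [-0.0434 -0.0251  0.0399] w 0.0358
(array([ 0.0572, -0.1639]), np.float64(0.1917229468434189))
inc [-0.0010, -0.0003, 0.0937, -0.004]
```

View pics/t29.png

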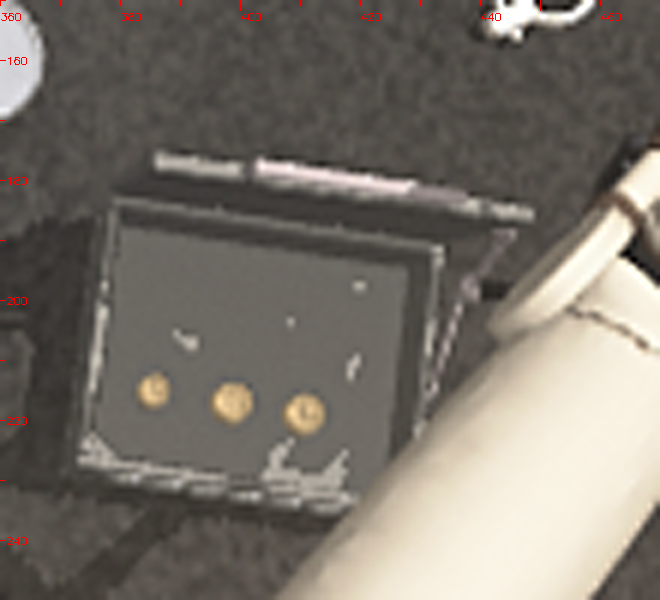

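View pics/s29.png

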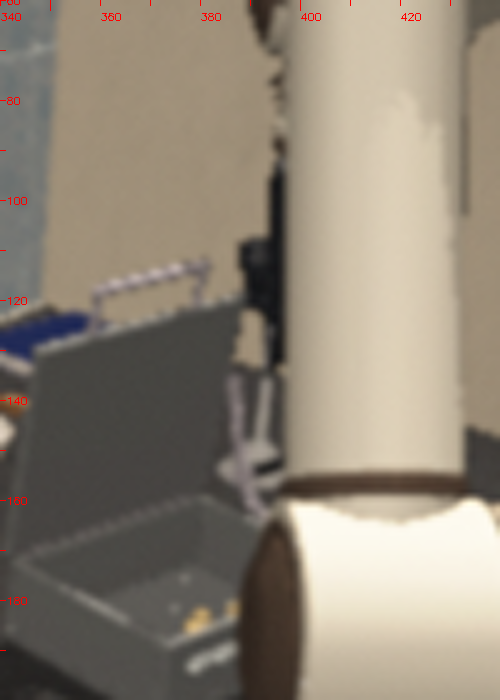

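Request:
move_arm(
  increments=[
    [-0.001, 0, 0.02, 0],
    [-0.001, 0, 0.045, 0],
    [-0.001, 0, 0.066, 0],
    [-0.001, 0, 0.082, 0],
    [-0.001, 0, 0.091, 0],
    [-0.001, 0, 0.094, 0],
    [-0.001, 0, 0.094, 0],
    [-0.001, 0, 0.094, 0],
  ],
)

```text
time: 45.62
eef_pos: [0.5616, -0.4177, 0.2531]
tool_rot: [0.001, 0.764, 0.645, 0.0]
wrist_force: [0.6, -0.1, -0.3]
grip_width: 0.036
```

```bash
python3 -c "
from h import *
show();print(gown())"
```

```text
t45.62 grasp [ 0.5619 -0.418   0.0981] yaw 80.38 F [ 0.5804 -0.1355 -0.3109] T [-0.0639  0.026  -0.025 ] w 0.0360
(array([ 0.0583, -0.1656]), np.float64(0.09813069927796042))
```

Request:
move_arm(
  increments=[
    [0, 0, 0, 0],
    [0, 0, 0, 0],
    [0, 0, 0, 0],
    [0, 0, 0, 0],
    [0, 0, 0, 0],
  ],
  grip=0.0,
  squeeze=40,
)

```text
time: 46.03
eef_pos: [0.5623, -0.4177, 0.2535]
tool_rot: [0.002, 0.764, 0.645, 0.001]
wrist_force: [5.9, -0.7, 3.4]
grip_width: 0.0104
```

```bash
python3 -c "
from h import *
show();print(gown())
f=lambda s:np.array([-.002-.08*np.cos(s-.06),.042+.08*np.sin(s-.06)])
a=f(2.45)
for k in range(3):
  S=2.45-.06*np.arange(1,17)-k*.06*16
  b=f(2.45-k*.96)
  print([[0,float(round(f(s)[0]-b[0],4)),float(round(-f(s)[1]+b[1],4)),0] for s in S])
"
```

```text
t46.03 grasp [ 0.5629 -0.4182  0.0985] yaw 80.38 F [ 5.897  -0.6846  3.4275] T [-0.0497 -0.8975 -0.0163] w 0.0104
(array([ 0.0594, -0.1656]), np.float64(0.09850546965455492))
[[0, -0.0034, -0.0034, 0], [0, -0.007, -0.0066, 0], [0, -0.0107, -0.0096, 0], [0, -0.0147, -0.0123, 0], [0, -0.0188, -0.0148, 0], [0, -0.023, -0.0171, 0], [0, -0.0274, -0.0191, 0], [0, -0.0318, -0.0208, 0], [0, -0.0364, -0.0223, 0], [0, -0.0411, -0.0235, 0], [0, -0.0458, -0.0244, 0], [0, -0.0505, -0.025, 0], [0, -0.0553, -0.0253, 0], [0, -0.0601, -0.0254, 0], [0, -0.0649, -0.0251, 0], [0, -0.0697, -0.0246, 0]]
[[0, -0.0047, 0.0008, 0], [0, -0.0094, 0.0019, 0], [0, -0.014, 0.0033, 0], [0, -0.0185, 0.0049, 0], [0, -0.0229, 0.0069, 0], [0, -0.0272, 0.009, 0], [0, -0.0313, 0.0115, 0], [0, -0.0353, 0.0141, 0], [0, -0.0391, 0.017, 0], [0, -0.0428, 0.0202, 0], [0, -0.0462, 0.0235, 0], [0, -0.0494, 0.0271, 0], [0, -0.0525, 0.0308, 0], [0, -0.0552, 0.0347, 0], [0, -0.0578, 0.0388, 0], [0, -0.0601, 0.043, 0]]
[[0, -0.002, 0.0043, 0], [0, -0.0038, 0.0088, 0], [0, -0.0053, 0.0134, 0], [0, -0.0066, 0.018, 0], [0, -0.0075, 0.0227, 0], [0, -0.0082, 0.0274, 0], [0, -0.0086, 0.0322, 0], [0, -0.0087, 0.037, 0], [0, -0.0085, 0.0418, 0], [0, -0.008, 0.0466, 0], [0, -0.0072, 0.0513, 0], [0, -0.0062, 0.056, 0], [0, -0.0049, 0.0606, 0], [0, -0.0033, 0.0652, 0], [0, -0.0014, 0.0696, 0], [0, 0.0007, 0.0739, 0]]
```

Request:
move_arm(
  increments=[
    [0, -0.001, -0.0015, 0],
    [0, -0.0025, -0.0035, 0],
    [0, -0.0045, -0.005, 0],
    [0, -0.006, -0.0066, 0],
    [0, -0.008, -0.008, 0],
    [0, -0.01, -0.0096, 0],
    [0, -0.012, -0.011, 0],
    [0, -0.014, -0.0123, 0],
    [0, -0.016, -0.0135, 0],
    [0, -0.018, -0.0148, 0],
    [0, -0.022, -0.0171, 0],
    [0, -0.022, -0.0171, 0],
  ],
)

```text
time: 47.03
eef_pos: [0.5412, -0.4139, 0.2715]
tool_rot: [0.004, 0.764, 0.645, 0.002]
wrist_force: [9.1, -0.2, 4.6]
grip_width: 0.0102
```

```bash
python3 -c "
from h import *
show();print(gown())
s=vision.get_image('scene')
crop('scene',340,90,440,200,5,'s30',s)"
```

```text
t47.03 grasp [ 0.5424 -0.4145  0.1165] yaw 80.37 F [ 9.0525 -0.1538  4.5928] T [-0.0623 -1.7558 -0.0585] w 0.0102
(array([ 0.0385, -0.1654]), np.float64(0.11649999707686118))
```

View pics/s30.png

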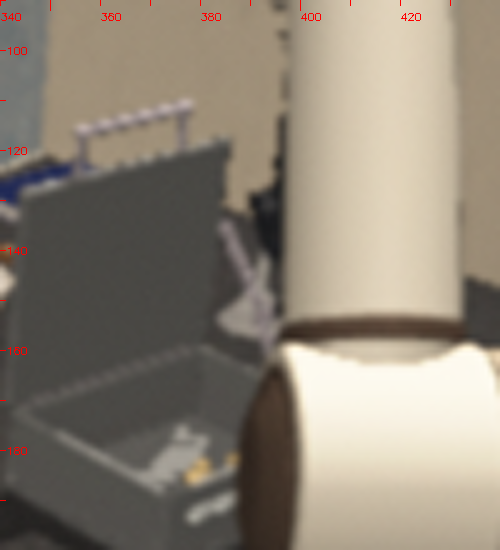

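Request:
move_arm(
  increments=[
    [0, -0.0035, -0.002, 0],
    [0, -0.0065, -0.003, 0],
    [0, -0.0088, -0.0037, 0],
    [0, -0.011, -0.0045, 0],
    [0, -0.0134, -0.0052, 0],
    [0, -0.0157, -0.0058, 0],
    [0, -0.018, -0.0064, 0],
    [0, -0.0204, -0.0069, 0],
    [0, -0.0228, -0.0073, 0],
    [0, -0.0252, -0.0076, 0],
    [0, -0.0275, -0.0079, 0],
    [0, -0.03, -0.0081, 0],
    [0, -0.0323, -0.0082, 0],
    [0, -0.0323, -0.0082, 0],
  ],
)

```text
time: 48.25
eef_pos: [0.5098, -0.4085, 0.2815]
tool_rot: [0.004, 0.764, 0.645, 0.002]
wrist_force: [6.1, 4.1, 13.7]
grip_width: 0.0101
```

```bash
python3 -c "
from h import *
show();print(gown())
s=vision.get_image('scene')
crop('scene',340,90,440,200,5,'s31',s)"
```

```text
t48.25 grasp [ 0.5111 -0.4091  0.1265] yaw 80.38 F [ 6.0578  4.1003 13.7084] T [ 0.6819 -1.3746 -0.0647] w 0.0101
(array([ 0.0068, -0.1653]), np.float64(0.1265402769767342))
```

View pics/s31.png

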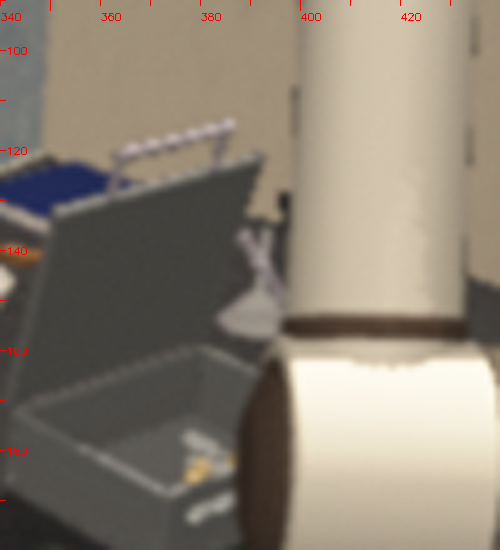

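Request:
move_arm(
  increments=[
    [0, -0.003, -0.001, 0],
    [0, -0.0065, -0.001, 0],
    [0, -0.0105, -0.0005, 0],
    [0, -0.0144, 0, 0],
    [0, -0.0191, 0.0007, 0],
    [0, -0.0238, 0.0018, 0],
    [0, -0.0284, 0.003, 0],
    [0, -0.0329, 0.0047, 0],
    [0, -0.0373, 0.0067, 0],
    [0, -0.0416, 0.0088, 0],
    [0, -0.0457, 0.0113, 0],
    [0, -0.0497, 0.014, 0],
    [0, -0.0535, 0.0168, 0],
    [0, -0.0572, 0.02, 0],
    [0, -0.0572, 0.02, 0],
  ],
)

```text
time: 49.55
eef_pos: [0.4502, -0.3985, 0.2552]
tool_rot: [-0.001, 0.764, 0.645, -0.001]
wrist_force: [1.6, -2.9, -2.9]
grip_width: 0.0101
```

```bash
python3 -c "
from h import *
show();print(gown())
s=vision.get_image('scene')
crop('scene',330,90,450,210,5,'s32',s)"
```

```text
t49.55 grasp [ 0.4498 -0.3983  0.1002] yaw 80.37 F [ 1.6485 -2.8851 -2.8545] T [-0.4957 -0.5468 -0.022 ] w 0.0101
(array([-0.0555, -0.1649]), np.float64(0.10017661598366365))
```

View pics/s32.png

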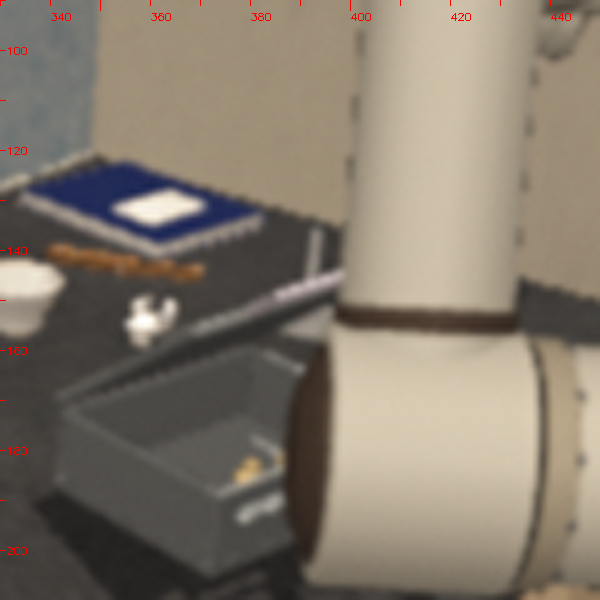

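Request:
move_arm(
  increments=[
    [0, -0.0017, 0.0016, 0],
    [0, -0.0034, 0.0033, 0],
    [0, -0.0066, 0.0069, 0],
    [0, -0.0097, 0.0106, 0],
    [0, -0.0124, 0.0145, 0],
    [0, -0.015, 0.0186, 0],
    [0, -0.0173, 0.0228, 0],
    [0, -0.0193, 0.0271, 0],
    [0, -0.0211, 0.0316, 0],
    [0, -0.0226, 0.0362, 0],
    [0, -0.0239, 0.0408, 0],
    [0, -0.0248, 0.0455, 0],
    [0, -0.0255, 0.0502, 0],
    [0, -0.0259, 0.055, 0],
    [0, -0.026, 0.0598, 0],
    [0, -0.026, 0.062, 0],
    [0, -0.026, 0.062, 0],
    [0, -0.026, 0.062, 0],
  ],
)

```text
time: 51.1
eef_pos: [0.4266, -0.3944, 0.1965]
tool_rot: [0.001, 0.764, 0.645, 0.001]
wrist_force: [4.4, 4.9, 11.9]
grip_width: 0.0104
```

```bash
python3 -c "
from h import *
show();print(gown())
s=vision.get_image('scene')
crop('scene',330,110,450,210,5,'s33',s)"
```

```text
t51.10 grasp [ 0.4269 -0.3944  0.0415] yaw 80.39 F [ 4.3544  4.9491 11.8762] T [ 0.824  -0.9017 -0.009 ] w 0.0104
(array([-0.0788, -0.1649]), np.float64(0.041546648829054844))
```

View pics/s33.png

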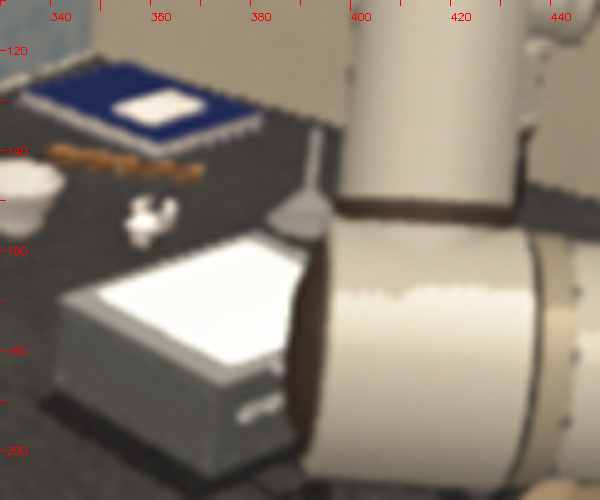

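Request:
move_arm(
  increments=[
    [0, 0, 0.001, 0],
    [0, 0, 0.001, 0],
    [0, 0, 0.001, 0],
    [0, 0, 0.001, 0],
    [0, 0, 0.001, 0],
  ],
)

```text
time: 51.57
eef_pos: [0.4267, -0.3944, 0.1963]
tool_rot: [0.001, 0.764, 0.645, 0.001]
wrist_force: [3.4, 7.4, 17.9]
grip_width: 0.0101
```

```bash
python3 -c "
from h import *
show();print(gown())"
```

```text
t51.57 grasp [ 0.4269 -0.3945  0.0413] yaw 80.40 F [ 3.3673  7.3837 17.8545] T [ 1.1021 -0.7365  0.002 ] w 0.0101
(array([-0.0787, -0.1649]), np.float64(0.04126153382867204))
```

Request:
move_arm(
  increments=[
    [0, 0, -0.001, 0],
    [0, 0, -0.001, 0],
    [0, 0, -0.001, 0],
    [0, 0, -0.001, 0],
    [0, 0, -0.001, 0],
    [0, 0, -0.02, 0],
    [0, 0, -0.05, 0],
    [0, 0, -0.09, 0],
    [-0.02, 0, -0.13, 0],
    [-0.05, -0.02, -0.17, 0],
    [-0.09, -0.04, -0.2, 0],
    [-0.13, -0.06, -0.22, 0],
    [-0.15, -0.08, -0.22, 0],
    [-0.15, -0.08, -0.22, 0],
    [-0.15, -0.08, -0.22, 0],
  ],
  grip=0.036,
)

```text
time: 52.82
eef_pos: [0.3187, -0.5317, 0.4153]
tool_rot: [0.001, 0.765, 0.644, -0.001]
wrist_force: [0.5, -0.7, -0.0]
grip_width: 0.0361
```

```bash
python3 -c "
from h import *
show()
t=vision.get_image('top');s=vision.get_image('scene')
crop('top',360,160,470,260,6,'t34',t)
crop('scene',250,130,450,250,3.9,'s34',s)"
```

```text
t52.82 grasp [ 0.3187 -0.5323  0.2603] yaw 80.11 F [ 0.5098 -0.6901 -0.0349] T [ 0.0096 -0.0202  0.02  ] w 0.0361
```

View pics/t34.png

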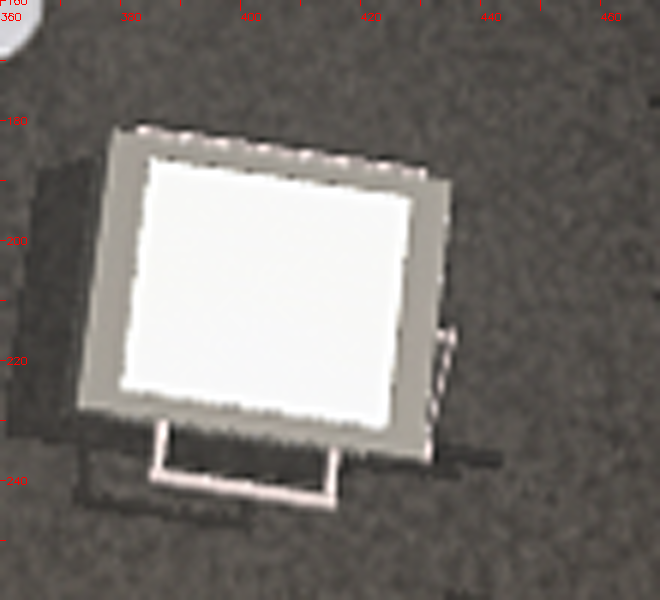

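View pics/s34.png

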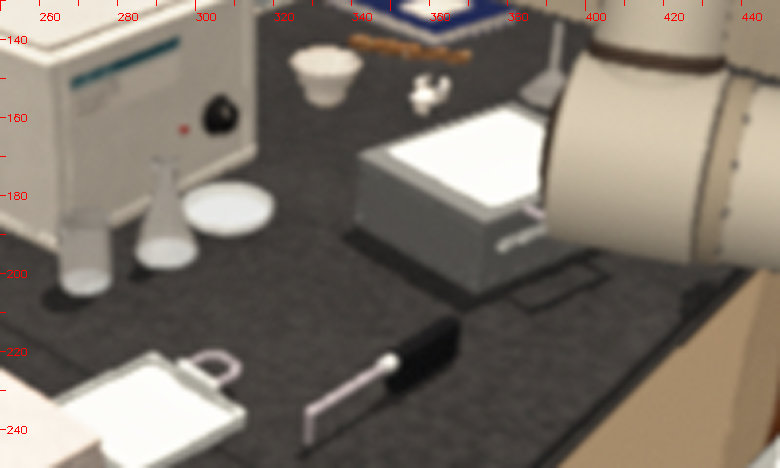

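```bash
python3 -c "
from h import *
for n,(u0,v0,u1,v1) in (('top',(372,178,450,250)),('scene',(335,150,388,212))):
  a=cv2.imread(f'pics/{n}0.png')[:,:,::-1][v0:v1,u0:u1].astype(int);b=vision.get_image(n)[v0:v1,u0:u1].astype(int)
  d=np.abs(a-b).max(2);print(n,d.mean(),(d>40).sum(), np.argwhere(d>40)[:12].tolist())
show()"
```

```text
top 1.9499643874643875 0 []
scene 0.9914790018259282 0 []
t53.02 grasp [ 0.3224 -0.5275  0.2576] yaw 80.44 F [-0.0938 -0.0864  0.0349] T [-0.0028 -0.0131 -0.0095] w 0.0359
```

```bash
python3 -c "
from h import *
print(robot.finish_job())"
```

```text
the job is handed in; nothing more can be done
None
```

I did the whole job and handed it in at about 53 s of the 210 s. The system gave no verdict.

- **Tray and hook:** The hook caught the loop and drew the tray out until its middle was about 0.22 m in front of the shelf's middle. In the last picture the hook lies on the counter and the tray is empty and level.
- **Lid opening:** My first raise did not lock the stay, because the knee stayed forward of centre. I raised the lid again to its stop, and it then stood open on the locked stay by itself.
- **Weights:** There were three (two large, one small), and I put all three in the case. The last clear view, just before I took hold of the stay tab, showed them all standing; the later glimpses showed only part of the case.
- **A touch on the way:** While I was placing the first weight, the gripper's knuckles brushed the case's front wall with about 10 N. I lifted, shifted back and set it down again.
- **Lid closing:** I led the stay tab forward over its arc, and the lid came down with it. With the arm clear, the case area in both cameras matched the first pictures, with no pixel differing by more than 40 levels, so the lid is shut and the stay folded.
- **Not checked:** I could not see inside the case after the lid shut, so the weights' final stance is not confirmed. I judged only by eye that the glassware had not moved.

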